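# Gauge a laptop battery in the check box and show the tip

## Robot

A 6-joint arm with a two-finger parallel gripper is mounted at the origin on the work surface. World frame = base frame: x ahead of the robot, y to its left, z up, the work surface at z = 0. Lengths are in m, angles in rad, forces in N, time in s.
With the tool pointing down it reaches from about 0.375 to 0.75 m from the base axis. Payload 9 kg.
Tool frame: the origin (TCP) lies on the front face of the gripper's body, between the roots of the fingers; the fingertips stand 73 mm ahead of it and the grasp point (between the pads) lies 54 mm ahead of it; z points along the fingers, x is the direction in which the jaws open and shut, and the axes are right-handed (so a half turn about z gives the same grasp; the last joint's range is limited). The gripper opens to 85 mm and grips with 20 to 120 N. Pads are 22 mm wide; open, the fingers measure 114 mm over their backs; the gripper's body (76 mm by 85 mm) begins 54 mm behind the grasp point. The pads swing forward as they close: fully open they stand 13 mm farther back than shut.
Start: joints at [1.035, 0.104, 0.097, 1.564, 0, 1.353], TCP at [0.187, 0.57, 0.304] pointing down, gripper open.
Joint ranges: [-2.99, 2.99], [-0.84, 1.86], [-1.1, 1.16], [-1.84, 2.11], [-1.51, 1.56], [-3.14, 3.14]. Speed limits (rad/s): [2.22, 2.22, 2.57, 3.14, 3.14, 3.14].

## Interface

Orientations are given as a unit quaternion [w, x, y, z].
In Python, from workcell import manip, eyes gives the robot as it stands.
- The arm moves only by the tool arm_command, never from a script. Its argument "targets" is a list of rows, each a list of 7 numbers: the turn, a rotation vector about the world's x, y, z in degrees, then the shift along the world's x, y, z in mm, then the opening, from 0 (shut) to 1 (fully open). A call has 1 to 12 rows; each row is the pose to reach, as a shift and turn from the pose measured when the call began; what a row does not reach only later rows make up. A row lasts 1/12 s, in which the tool goes at most 41.7 mm and 7.16 degrees, less where a joint would pass 70% of its speed; a pose out of reach is approached as far as the arm can. A call with a gripper value outside its range is refused whole. The fingers move at their own pace and stop on an object; "squeeze" is the grip in N (left out, the last holds). Time passes only in rows, so rows that repeat a pose let the fingers close. It gives the time, the measured TCP pose, the force and the opening at its end, in the units of the state.
- manip.state(): the state, without advancing time (a new reading comes with each control period).
- eyes.camera(name): name is "scene" or "side" or "wrist"; returns the picture (384x512x3 uint8, blue, green, red); there is no depth.
- eyes.calibration(name): a dict with "mtx" (3x3 intrinsics, pixels), "k1" (the pictures are not rectified: a ray, as slopes to the right and down, at radius r is drawn at 1 + k1 r^2 times it, then the intrinsics apply), "rvec" (rotation vector, rad) and "tvec" (3), from world to camera coordinates, as OpenCV has them; the wrist camera has in their place "hand_eye" (4x4, takes a point from camera to tool coordinates, whose origin is the TCP and whose axes are the tool frame's). Camera axes: x right, y down, z forward; pixel columns grow to the right and rows downward; lengths in m; the calibration is good to about 2 mm. A picture is of the moment at which its call begins: read the wrist's pose just before it. calibration takes no time and is no camera call.
- manip.finish_job(): hands the job in, once; it reports no verdict.
The state is a dict: "time_s": time; "joints": joint angles; "joint_velocities": joint speeds; "effort": joint torques, N m; "tcp_pos": TCP position; "tool_rot": TCP orientation; "wrist_force": force on the tool from outside, world axes, zero at the start; "ft_torque": the same for the moment, N m; "width": opening from 0.0 (shut) to 1.0 (fully open).
Only numpy, scipy, OpenCV 4.12 (cv2) and the standard library are available. Lean on these libraries where they do the work, as an engineer would, in place of code of your own. Each camera call takes 0.05 s, during which the arm holds its last target.

## Task

Check the suspect laptop battery in the grey check box: put the yellow-headed key into its key lock, turn it clockwise until the red shutter has swung right round to its stop, and leave the key in the lock. Then push the orange-handled gauge rod, tip first, down the slanted guide tube until its black collar stops on the tube's mouth, draw it right out again, and hold it level, pointing straight into the inspection camera with its tip at the reading point, a finger's breadth in front of the middle of the lens without touching the camera. Finish there, still holding the rod steady in the gripper, and leave the drink bottle, screwdriver and spare battery pack where they are.

Things in the scene. Friction and masses are not known exactly. Their poses are not given: they have to be found in the camera images.
- key_bow (a point): Centre of the key's flat yellow head, the part to grip: 24 mm along its x, 9 mm thick along y, 28 mm tall along z (up). The loose 30 g key stands upright, 58 mm tall, its blade 18 mm deep in a slot of a fixed blue block, 45 x 45 x 24 mm tall. Below the head: a round stem 12 mm thick, 10 mm long, then the brass blade. Same after a half turn.
- key_tip (a point): Lower end of the key's blade, on the key's axis, 44 mm below key_bow; same axes. The blade is 12 mm along x, 6 mm along y and 20 mm long.
- lock_slot (a point): Centre of the slot's mouth in the top of the lock's round barrel (39 mm across, brass core), 114 mm above the table; z up, turns with the lock. Slot 13.8 mm along this x, 7.8 mm along y, 18 mm deep, chamfered; the key fits either way round, with 0.15 rad of play each way. The guide tube passes 55 mm beside the lock's axis, its top 12 mm above the barrel.
- keylock (a joint): Angle of the lock and its shutter, rad: 0 shut (starts at 0 to 0.2), growing clockwise seen from above to the stop at 1.35. An arm on the barrel carries a 36 mm square red shutter leaf that covers the tube's mouth when shut, swings outward and aside, and is well clear from 1.0. Light friction, 0.05 N m; stays where left.
- guide_mouth (a point): Centre of the mouth of the fixed steel guide tube on the check box, 115 mm above the table; x points into the tube along its axis, 30 degrees below level; y is level. Bore 14 mm, outside 26 mm, 85 mm long, nothing in the bore.
- rod_grip (a point): Grip point on the axis of the loose gauge rod (50 to 100 g), in its orange square handle: 14 x 14 mm, 90 mm long, from 37 mm ahead of this point to 53 mm behind it, flats up and sideways. x points along the rod to the tip, z up. The rod lies level in the fixed cradle, axis 45 mm above the table; lift it straight up.
- rod_collar (a point): Centre of the front face of the rod's black collar (24 mm across, 8 mm thick), on the axis, 45 mm ahead of rod_grip; same axes. This face stops against the tube's mouth.
- rod_tip (a point): Red tip end of the gauge rod, on the axis, 70 mm ahead of the collar's front face, 115 mm ahead of rod_grip; same axes. From collar to tip the rod is 10 mm thick, the last 4 mm 7 mm thick.
- read_point (a point): Reading point in mid-air, 25 mm in front of the middle of the inspection camera's lens, 165 mm above the table. x points from here straight into the lens and is level, z up.
- rod: The gauge rod as a whole; origin and axes as rod_collar.
- reader: The fixed inspection camera: black head 40 mm square and 60 mm long with a silver lens barrel 32 mm across, 25 mm long, on a post and a 75 x 60 mm foot; 187 mm tall. Origin on the table; the reading point is 71 mm from it along its -x, and the lens looks along -x.
- gauge_box: The fixed grey battery check box with lock and guide tube, 120 x 180 mm, 55 mm tall, 103 mm behind the tube. Origin on the table. In its axes the lock is at x 20, y 55 mm, the tube's mouth at x -35, y 100 mm, facing +y and up.
- cradle: The fixed rod cradle, origin on the table under its middle, x along the lying rod to its tip: a 160 x 50 mm board, 6 mm thick, with two grey forks, 12 mm long along the rod and up to 53 mm tall, centred 42 mm behind and 86 mm ahead of rod_grip.
- drink: Bystander: amber drink bottle with a green cap, 60 mm across, 160 mm tall, origin under its base. Leave alone.
- driver: Bystander: green-handled screwdriver lying on the table. Leave alone.
- pack: Bystander: black spare battery pack, 70 x 100 x 14 mm, lying flat. Leave alone.
There are look-alikes about, which are no part of the job. There is more than one size of the rod; the job needs the smaller.

How it is judged:
By the outcome, as a careful person would: the job done as asked, in the order asked, and still so for the second after the job is handed in, while the arm keeps its last pose, push and grip.
It also fails if it takes over 64 s, if anything falls off the work surface, if the arm or the gripper's body presses on something with over 40 N, if the wrist force passes 120 N, or if a joint passes its speed limit or range.

## Working session

There is one attempt and no reset: what is moved stays moved. The work goes in short steps, Python scripts to look and compute and a tool call to move; the robot and the scene stay as the last step left them, time stands still between calls to the robot, and variables do not carry over. Pictures are saved under pics/ and viewed, and the job is handed in when it is done.

Besides the shell and the picture viewer there is one more tool, called after ">>>" as name([rows], argument=value, ...), one row to a line, values as JSON. arm_command: Moves the arm, as the interface text tells. Its arguments: {"type":"object","properties":{"targets":{"type":"array","items":{"type":"array","items":{"type":"number"}}},"squeeze":{"type":"number"}},"required":["targets"]}

```bash
mkdir -p pics; ls; python3 - <<'E'
from workcell import manip, eyes
import cv2,json
print(manip.state())
for n in ["scene","side","wrist"]:
    cv2.imwrite(f"pics/{n}0.png",eyes.camera(n)); print(n,eyes.calibration(n))
E
```

```text
pics
{'time_s': 0.0, 'joints': array([1.03528333e+00, 1.04717862e-01, 9.64521568e-02, 1.56389825e+00,
       1.34613069e-05, 1.35311134e+00]), 'joint_velocities': array([ 4.66261673e-04, -2.80978573e-04, -8.08560197e-04, -7.38766741e-04,
       -1.63397844e-03,  3.38431956e-05]), 'effort': array([ 9.06770165e-04, -5.56938529e+01,  5.03641784e+01,  1.70759240e-02,
       -1.80451257e-04, -1.03341608e-05]), 'tcp_pos': array([0.18735525, 0.56974333, 0.30310197]), 'tool_rot': array([ 2.65645331e-04,  8.10093661e-01,  5.86300088e-01, -6.30142442e-04]), 'wrist_force': array([0.38244784, 0.02393031, 0.45396235]), 'ft_torque': array([-0.04219886, -0.00515237, -0.04906164]), 'width': 1.0029623480734566}
scene {'mtx': array([[418.78180411,   0.        , 257.13517324],
       [  0.        , 418.78180411, 192.04404039],
       [  0.        ,   0.        ,   1.        ]]), 'k1': -0.027246320923886236, 'rvec': array([ 1.20595939,  2.43360161, -0.86325546]), 'tvec': array([ 0.2711909 , -0.19244067,  1.39459363])}
side {'mtx': array([[416.99491436,   0.        , 250.48259763],
       [  0.        , 416.99491436, 190.96966014],
       [  0.        ,   0.        ,   1.        ]]), 'k1': -0.06652278854097458, 'rvec': array([ 2.03130051, -0.79953296,  0.40779522]), 'tvec': array([-0.31829276,  0.27146919,  0.89305032])}
wrist {'mtx': array([[336.70103327,   0.        , 253.43374047],
       [  0.        , 336.70103327, 195.81700268],
       [  0.        ,   0.        ,   1.        ]]), 'k1': -0.07167657527899232, 'hand_eye': array([[ 9.99999212e-01,  1.25541328e-03, -9.33373199e-06,
        -1.98538185e-04],
       [-1.18961726e-03,  9.49912864e-01,  3.12512616e-01,
        -8.08455137e-02],
       [ 4.01198722e-04, -3.12512359e-01,  9.49913609e-01,
        -7.02480800e-02],
       [ 0.00000000e+00,  0.00000000e+00,  0.00000000e+00,
         1.00000000e+00]])}
```

View pics/scene0.png

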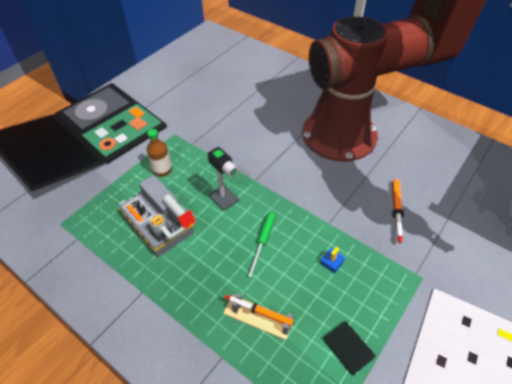

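View pics/side0.png

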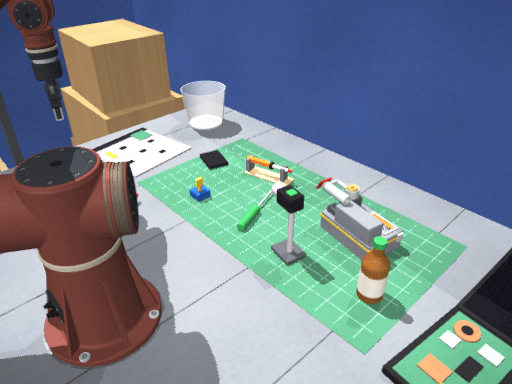

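View pics/wrist0.png

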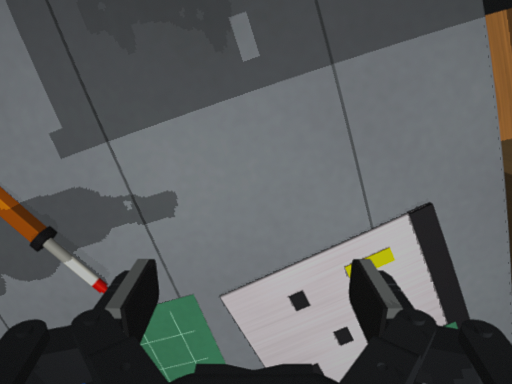

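The scene picture shows these candidates:
- The key in its blue block is at (335,252). The yellow tag on the white board at (505,335) is a look-alike.
- The rod in the cradle is at (260,312). The loose, larger rod at (398,210) is a look-alike.
- The check box is at (158,215) and the reader at (222,175).

Next I'll crop these and measure them.

```bash
cat > h.py <<'E'
import numpy as np, cv2
from workcell import manip, eyes
from scipy.spatial.transform import Rotation as R
def Rq(q): return R.from_quat([q[1],q[2],q[3],q[0]])
def dist(uv,c):
    pass
def cam(name,st=None):
    c=eyes.calibration(name)
    if name!="wrist":
        Rm=cv2.Rodrigues(c["rvec"])[0]; t=np.array(c["tvec"]); return c["mtx"],c["k1"],Rm,t
    st=st or manip.state()
    T=np.eye(4);T[:3,:3]=Rq(st["tool_rot"]).as_matrix();T[:3,3]=st["tcp_pos"]
    W=np.linalg.inv(T@c["hand_eye"]); return c["mtx"],c["k1"],W[:3,:3],W[:3,3]
def ray(C,uv):
    K,k,Rm,t=C
    p=cv2.undistortPoints(np.array([[uv]],float),K,np.array([k,0,0,0.]))[0,0]
    d=Rm.T@np.array([p[0],p[1],1]); return -Rm.T@t, d/np.linalg.norm(d)
def proj(C,P):
    K,k,Rm,t=C
    return cv2.projectPoints(np.atleast_2d(np.array(P,float)),cv2.Rodrigues(Rm)[0],t,K,np.array([k,0,0,0.]))[0][:,0]
def onz(C,uv,z):
    o,d=ray(C,uv); return o+d*(z-o[2])/d[2]
def tri(*cu):
    A=np.zeros((3,3));b=np.zeros(3)
    for C,uv in cu:
        o,d=ray(C,uv);M=np.eye(3)-np.outer(d,d);A+=M;b+=M@o
    return np.linalg.solve(A,b)
def crop(img,x,y,w,h,s,name):
    c=cv2.resize(img[max(y,0):y+h,max(x,0):x+w],None,fx=s,fy=s,interpolation=cv2.INTER_CUBIC)
    for i in range(0,w,20): cv2.putText(c,str(x+i),(i*s,10),0,.35,(0,255,255),1); cv2.line(c,(i*s,12),(i*s,18),(0,255,255),1)
    for i in range(0,h,20): cv2.putText(c,str(y+i),(0,i*s+4),0,.35,(0,255,255),1); cv2.line(c,(24,i*s),(30,i*s),(0,255,255),1)
    cv2.imwrite(name,c)
def snap(name,fn):
    st=manip.state(); im=eyes.camera(name); cv2.imwrite(fn,im); np.save(fn+".npy",np.r_[st["tcp_pos"],st["tool_rot"]])
    return im,cam(name,st)
def wcam(fn):
    a=np.load(fn+".npy"); return cam("wrist",dict(tcp_pos=a[:3],tool_rot=a[3:]))
E
python3 - <<'E'
from h import *
s=cv2.imread("pics/scene0.png");d=cv2.imread("pics/side0.png")
crop(s,110,130,140,130,5,"pics/s_box.png")
crop(s,210,220,160,140,5,"pics/s_rk.png")
crop(d,180,140,130,130,5,"pics/d_rk.png")
crop(d,270,160,140,120,5,"pics/d_box.png")
S=cam("scene")
for n,uv,z in [("key",(334,256),.02),("rodtip",(228,299),.045),("rodend",(291,321),.045),("big",(398,210),0),("box",(158,220),.055),("reader",(225,200),0),("drink",(160,172),0),("drv",(262,240),.01),("pack",(349,348),.014)]:
    print(n,onz(S,uv,z).round(3))
E
```

```text
key [0.422 0.231 0.02 ]
rodtip [0.687 0.098 0.045]
rodend [0.641 0.246 0.045]
big [0.169 0.296 0.   ]
box [ 0.63  -0.191  0.055]
reader [ 0.441 -0.123  0.   ]
drink [ 0.478 -0.354  0.   ]
drv [0.49 0.05 0.01]
pack [0.603 0.38  0.014]
```

View pics/s_box.png

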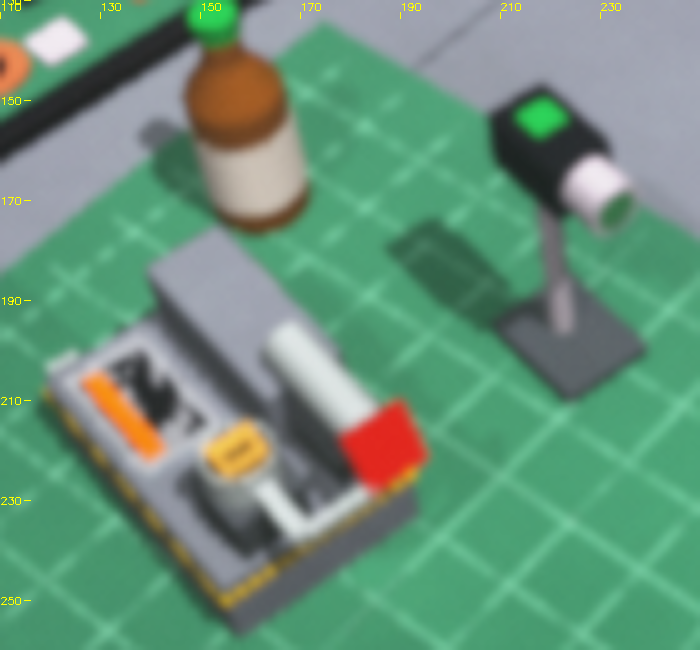

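View pics/s_rk.png

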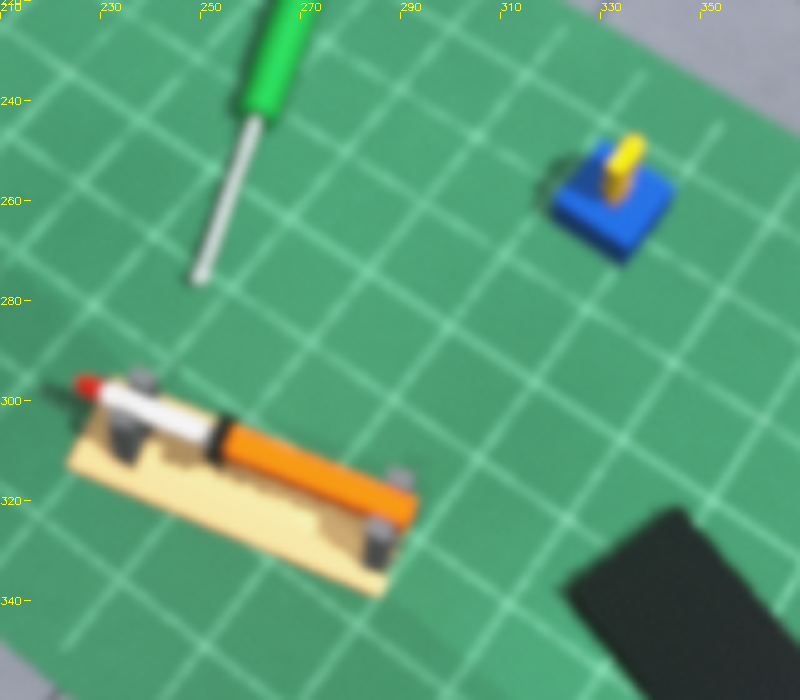

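View pics/d_rk.png

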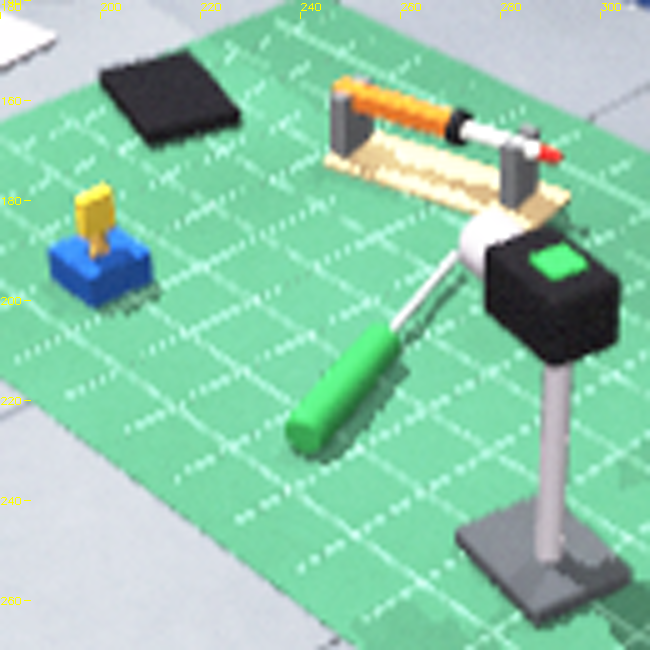

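View pics/d_box.png

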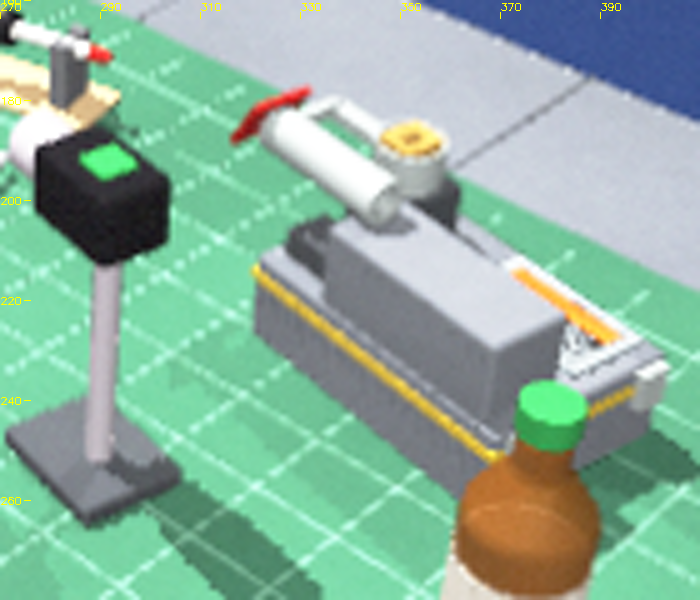

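The scene crop shows the key bow at (335.6,251), the lock core at (157.6,219.6), the rod tip at (225.6,297.4), the handle end at (293,322) and the lens face at (232.6,172.6). The side crop shows the same things at (199,182), (352,187.6), (292.6,171), (247,157.6) and about (274,188).

```bash
python3 - <<'E'
from h import *
S=cam("scene");D=cam("side")
for n,a,b in [("bow",(335.6,251),(199,182)),("lock",(157.6,219.6),(352.2,187.6)),("tip",(225.6,297.4),(292.6,171.2)),("hend",(293,322),(247,157.6)),("collar",(253,307),(271,165)),("lens",(232.6,172.6),(274,188)),("tubelow",(166,197.5),(346,200.5)),("green",(218.5,153.5),(291.5,192.3))]:
    p=tri((S,a),(D,b)); print(n,p.round(4),(proj(S,p)-a).round(1),(proj(D,p)-b).round(1))
print("foot", [onz(S,uv,.006).round(3) for uv in [(209,194),(222,184),(239,200),(224,210)]])
print("boxtop corners",[onz(S,uv,.055).round(3) for uv in [(154,251),(193,225),(118.5,209)]])
E
```

```text
bow [0.4293 0.2306 0.0522] [[-1.6  0.4]] [[-1.3 -0.3]]
lock [ 0.6525 -0.1569  0.1113] [[-0.6 -0.1]] [[-0.6  0.1]]
tip [0.688  0.0877 0.0426] [[-1.1  0.1]] [[-0.9  0. ]]
hend [0.6419 0.2492 0.0453] [[-0.9  0.2]] [[-0.6 -0.1]]
collar [0.6662 0.157  0.0451] [[ 0.3 -0. ]] [[0.2 0. ]]
lens [ 0.4492 -0.0728  0.1626] [[ 1.  -0.1]] [[1.1 0. ]]
tubelow [ 0.5901 -0.1858  0.1148] [[0.3 0. ]] [[ 0.3 -0. ]]
green [ 0.4378 -0.1338  0.1848] [[-0.7  0. ]] [[-0.8  0. ]]
foot [array([ 0.455, -0.171,  0.006]), array([ 0.403, -0.166,  0.006]), array([ 0.419, -0.087,  0.006]), array([ 0.473, -0.098,  0.006])]
boxtop corners [array([ 0.704, -0.13 ,  0.055]), array([ 0.586, -0.106,  0.055]), array([ 0.67 , -0.304,  0.055])]
```

>>> arm_command([
  [0,0,0,24,-34,-5,1],
  [0,0,0,48,-67,-10,1],
  [0,0,0,72,-100,-16,1],
  [0,0,0,96,-134,-22,1],
  [0,0,0,120,-168,-28,1],
  [0,0,0,144,-202,-34,1],
  [0,0,0,168,-236,-40,1],
  [0,0,0,192,-270,-50,1],
  [0,0,0,216,-304,-60,1],
  [0,0,0,240,-338,-70,1],
  [0,0,0,242,-339,-70,1],
  [0,0,0,242,-339,-70,1],
])

```text
time_s: 1.15
tcp_pos: [0.4303, 0.2286, 0.2323]
tool_rot: [0.0, 0.811, 0.585, -0.001]
wrist_force: [-0.2, -0.1, 0.7]
width: 1.001
```

```bash
python3 - <<'E'
from h import *
im,C=snap("wrist","pics/w1.png"); st=manip.state(); print(st["time_s"],st["tcp_pos"],st["joints"].round(3),st["tool_rot"])
E
```

```text
1.2 [0.42957999 0.22999584 0.23290233] [ 2.230e-01 -2.440e-01 -3.650e-01  1.452e+00 -1.000e-03  5.430e-01] [-1.06101548e-04  8.10853392e-01  5.85248636e-01 -8.94618275e-04]
```

View pics/w1.png

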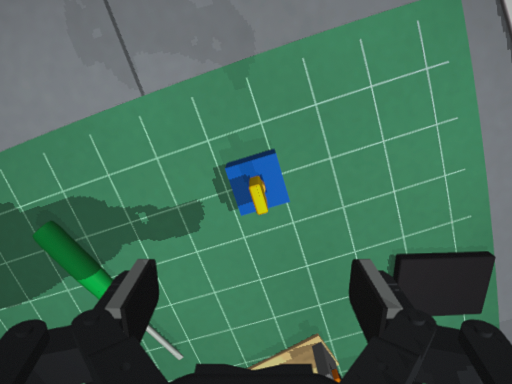

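The wrist picture shows the yellow key in the blue block at about (259,195), upright. The screwdriver is at lower left, the pack at right, and the cradle at (300,360). I'll take a close crop to confirm the choice.

```bash
python3 - <<'E'
from h import *
crop(cv2.imread("pics/w1.png"),210,140,90,90,8,"pics/w1c.png")
E
```

```text
(no output)
```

View pics/w1c.png

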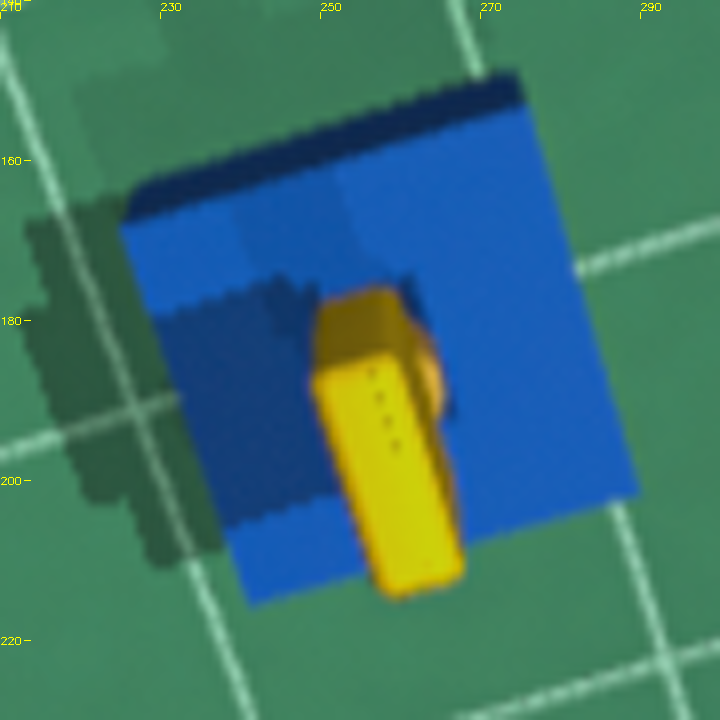

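It is the yellow key. Its head-top corners are at (249,187), (259,184), (267.3,212) and (258,214.5). The block-top corners are at (225,168), (276,153.5), (289.5,202) and (241,215.5).

```bash
python3 - <<'E'
from h import *
C=wcam("pics/w1.png")
P=np.array([onz(C,u,.064) for u in [(249,187),(259,184),(267.3,212),(258,214.5)]])
B=np.array([onz(C,u,.024) for u in [(225,168),(276,153.5),(289.5,202),(241,215.5)]])
print(P.round(4),P.mean(0)); print(B.mean(0))
v=(P[2]+P[3]-P[0]-P[1])/2; print(np.linalg.norm(v),np.degrees(np.arctan2(v[1],v[0])))
w=(B[2]+B[3]-B[0]-B[1])/2; print(np.linalg.norm(w),np.degrees(np.arctan2(w[1],w[0])))
st=manip.state(); M=Rq(st["tool_rot"]).as_matrix(); print(M.round(3), st["tcp_pos"], np.degrees(np.arctan2(M[1,0],M[0,0])))
E
```

```text
[[0.4201 0.228  0.064 ]
 [0.4203 0.2358 0.064 ]
 [0.4432 0.2349 0.064 ]
 [0.4429 0.2275 0.064 ]] [0.43164236 0.23154544 0.064     ]
[0.43225879 0.23138224 0.024     ]
0.022897188245306704 -1.6946559940632973
0.045000599439924086 -1.720284734614558
[[ 0.315  0.949 -0.002]
 [ 0.949 -0.315 -0.001]
 [-0.001 -0.001 -1.   ]] [0.42957999 0.22999584 0.23290233] 71.64119377979937
```

>>> arm_command([
  [0,0,6,2,1,-25,0.6],
  [0,0,12,2,1.5,-50,0.5],
  [0,0,16.7,2.4,1.5,-75,0.4],
  [0,0,16.7,2.4,1.5,-100,0.4],
  [0,0,16.7,2.4,1.5,-118,0.4],
  [0,0,16.7,2.4,1.5,-126,0.4],
  [0,0,16.7,2.4,1.5,-126,0.4],
  [0,0,16.7,2.4,1.5,-126,0.3],
], squeeze=50)

```text
time_s: 1.87
tcp_pos: [0.4318, 0.2323, 0.1077]
tool_rot: [0.0, 0.717, 0.697, -0.001]
wrist_force: [0.2, -0.0, -0.1]
width: 0.3
```

```bash
python3 - <<'E'
from h import *
im,C=snap("wrist","pics/w2.png"); st=manip.state(); M=Rq(st["tool_rot"]).as_matrix();print(st["time_s"],st["tcp_pos"],np.degrees(np.arctan2(M[1,0],M[0,0])),st["wrist_force"],st["width"])
E
```

```text
1.9167 [0.4323866  0.23224793 0.10834874] 88.39609792077479 [-0.75460731  0.15733401 -0.21016542] 0.2999013673443998
```

View pics/w2.png

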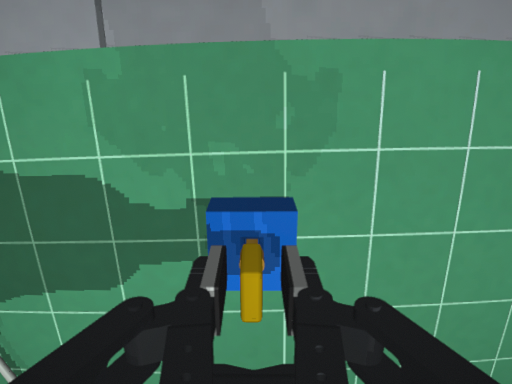

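The key head at (252,282) is centred between the jaws and aligned with them, so I'll close and lift.

>>> arm_command([
  [0,0,0,0,0,0,0],
  [0,0,0,0,0,0,0],
  [0,0,0,0,0,0,0],
  [0,0,0,0,0,0,0],
  [0,0,0,0,0,0,0],
  [0,0,0,0,0,8,0],
  [0,0,0,0,0,20,0],
  [0,0,0,0,0,45,0],
  [0,0,0,0,0,80,0],
  [0,0,0,0,0,115,0],
  [0,0,0,0,0,150,0],
  [0,0,0,0,0,150,0],
], squeeze=50)

```text
time_s: 2.92
tcp_pos: [0.4345, 0.2328, 0.267]
tool_rot: [0.003, 0.717, 0.697, 0.004]
wrist_force: [0.5, 0.9, 0.1]
width: 0.092
```

```bash
python3 - <<'E'
from h import *
im,C=snap("wrist","pics/w3.png"); st=manip.state(); M=Rq(st["tool_rot"]).as_matrix();print(st["time_s"],st["tcp_pos"],np.degrees(np.arctan2(M[1,0],M[0,0])),st["wrist_force"],st["width"])
crop(im,200,200,110,100,6,"pics/w3c.png")
E
```

```text
2.9667 [0.43402991 0.23269844 0.26370598] 88.39755311917003 [-0.29204518  0.88253426 -1.50177923] 0.09424338413981036
```

View pics/w3.png

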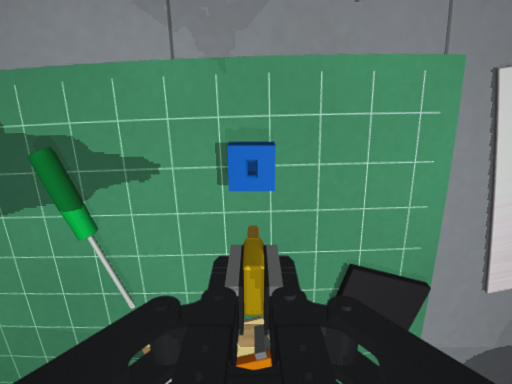

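View pics/w3c.png

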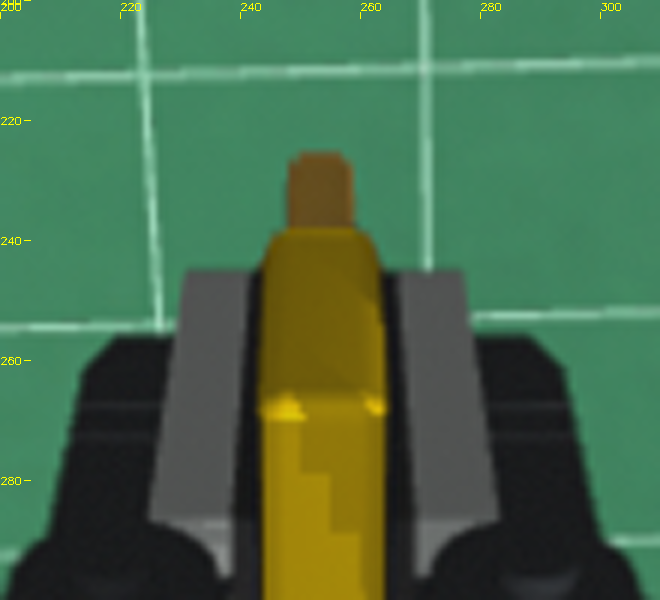

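The key is held straight between the jaws with its blade at (252,230). Next I'll move to view the lock.

>>> arm_command([
  [0,0,0,15,-33,6,0],
  [0,0,0,30,-67,12,0],
  [0,0,0,46,-101,16,0],
  [0,0,0,62,-136,16,0],
  [0,0,0,78,-171,16,0],
  [0,0,0,94,-206,16,0],
  [0,0,0,110,-241,16,0],
  [0,0,0,126,-276,16,0],
  [0,0,0,142,-311,16,0],
  [0,0,0,158,-346,16,0],
  [0,0,0,172,-380,16,0],
  [0,0,0,178,-390,16,0],
])

```text
time_s: 3.97
tcp_pos: [0.6125, -0.1619, 0.2784]
tool_rot: [0.002, 0.718, 0.696, 0.003]
wrist_force: [0.4, -0.6, -0.1]
width: 0.096
```

>>> arm_command([
  [0,0,0,0,0,0,0],
  [0,0,0,0,0,0,0],
])

```text
time_s: 4.13
tcp_pos: [0.612, -0.1625, 0.2774]
tool_rot: [0.001, 0.719, 0.695, 0.002]
wrist_force: [-0.5, 1.2, -0.6]
width: 0.1
```

```bash
python3 - <<'E'
from h import *
im,C=snap("wrist","pics/w4.png"); st=manip.state(); M=Rq(st["tool_rot"]).as_matrix();print(st["time_s"],st["tcp_pos"],np.degrees(np.arctan2(M[1,0],M[0,0])),st["wrist_force"],st["width"],st["joints"].round(2))
p=proj(C,[.6525,-.157,.114])[0];print(p)
x,y=int(p[0])-60,int(p[1])-50
crop(im,x,y,120,100,6,"pics/w4c.png")
E
```

```text
4.1833 [ 0.61192815 -0.1613967   0.27786149] 88.18058345336667 [-0.19368776  0.36554508 -0.76786871] 0.10002836009456988 [-0.47  0.2   0.15  1.52  0.   -0.43]
[261.886023   249.17423826]
```

View pics/w4.png

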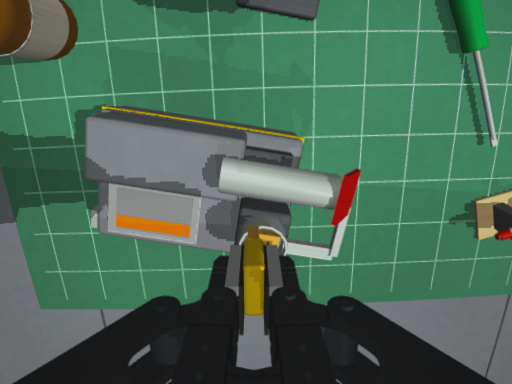

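View pics/w4c.png

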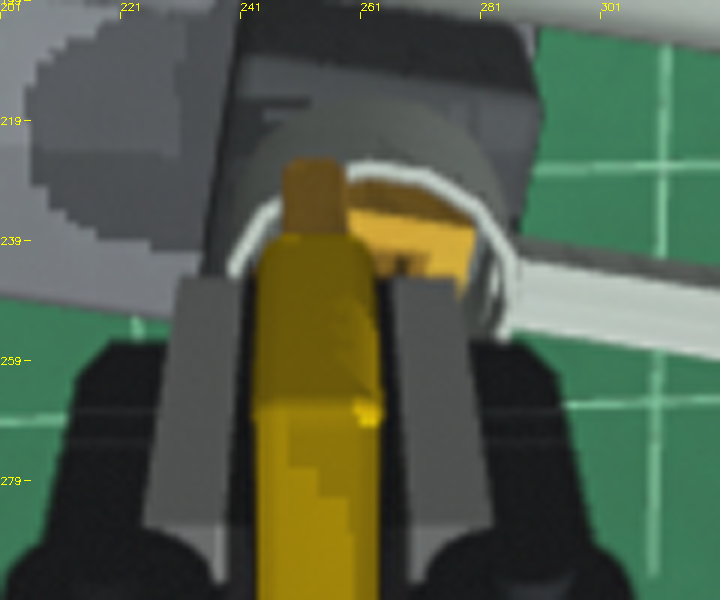

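The lock core shows at about (263,240) but is hidden behind the key and fingers. The red shutter covers the tube mouth at (347,197). I'll shift +x so that the lock moves up into clear view.

>>> arm_command([
  [0,0,0,35,0,0,0],
  [0,0,0,70,0,0,0],
  [0,0,0,88,1,0,0],
  [0,0,0,88,1,0,0],
  [0,0,0,88,1,0,0],
  [0,0,0,88,1,0,0],
])

```text
time_s: 4.68
tcp_pos: [0.6994, -0.1591, 0.2783]
tool_rot: [0.001, 0.718, 0.696, 0.002]
wrist_force: [-0.8, 0.7, -0.6]
width: 0.094
```

```bash
python3 - <<'E'
from h import *
im,C=snap("wrist","pics/w5.png"); st=manip.state(); M=Rq(st["tool_rot"]).as_matrix();print(st["time_s"],st["tcp_pos"],np.degrees(np.arctan2(M[1,0],M[0,0])),M.round(3),st["wrist_force"],st["width"],st["joints"].round(2))
p=proj(C,[.6525,-.157,.114])[0];print(p)
x,y=int(p[0])-40,int(p[1])-50
crop(im,x,y,120,100,6,"pics/w5c.png")
E
```

```text
4.7333 [ 0.69926757 -0.15947241  0.27861072] 88.22769018414029 [[ 0.031  1.     0.006]
 [ 1.    -0.031  0.001]
 [ 0.002  0.006 -1.   ]] [-0.4824609  -1.44436477 -0.91021217] 0.09367956155526291 [-0.41  0.47  0.48  1.58  0.   -0.38]
[254.069848   135.63114241]
```

View pics/w5c.png

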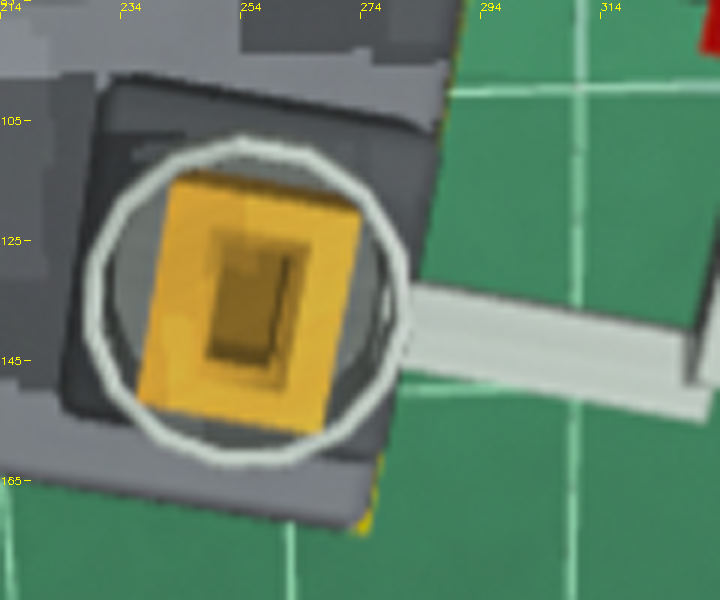

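The crop shows the brass core corners at (243.5,115), (274,120), (268.2,157) and (237,152.2). The slot's long side runs roughly along image-vertical, which is about world x.

```bash
python3 - <<'E'
from h import *
C=wcam("pics/w5.png")
f=lambda L,z:np.array([onz(C,(214+a/6,85+b/6),z) for a,b in L])
for L in ([(177,180),(360,210),(325,432),(138,403)],[(217,228),(310,241),(285,390),(196,372)],[(247,137),(410,301),(247,466),(84,301)]):
    P=f(L,.114); v=(P[2]+P[3]-P[0]-P[1])/2; u=(P[1]+P[2]-P[0]-P[3])/2
    print(P.mean(0).round(4),np.linalg.norm(v),np.linalg.norm(u),np.degrees(np.arctan2(v[1],v[0])),np.degrees(np.arctan2(u[1],u[0])))
# shutter arm dir
P=f([(412,320),(710,372)],.11); v=P[1]-P[0]; print(np.degrees(np.arctan2(v[1],v[0])))
# box back edge
P=f([(0,475),(345,527)],.055);v=P[1]-P[0]; print(np.degrees(np.arctan2(v[1],v[0])))
E
```

```text
[ 0.653  -0.1559  0.114 ] 0.02607461951038756 0.02167923648037709 -11.004656900254782 79.27272805816881
[ 0.6531 -0.1557  0.114 ] 0.01714413848639039 0.010677846633857515 -10.463154277353384 78.62986753638982
[ 0.6524 -0.1562  0.114 ] 0.026737302216164716 0.026779257224455975 -46.3740324990423 43.11403662108176
78.68979656193277
79.47211817870306
```

```bash
python3 - <<'E'
from h import *
C=wcam("pics/w5.png"); im=cv2.imread("pics/w5.png")
a=np.load("pics/w5.png.npy"); M=Rq(a[3:]).as_matrix()
for off in [51,54]:
  for x in (-.003,.003):
    # tip corners: tool x = key y(3), tool y = key x (6)
    for y in (-.006,.006):
      P=a[:3]+M@np.array([x,y-.0004,(off+44)/1000]); print(off,x,y,proj(C,P)[0].round(1))
crop(im,215,195,80,70,9,"pics/w5t.png")
E
```

```text
51 -0.003 -0.006 [247.8 231.5]
51 -0.003 0.006 [247.9 251.6]
51 0.003 -0.006 [259.  231.5]
51 0.003 0.006 [258.9 251.6]
54 -0.003 -0.006 [247.9 229.2]
54 -0.003 0.006 [248. 249.]
54 0.003 -0.006 [258.9 229.2]
54 0.003 0.006 [258.8 249. ]
```

View pics/w5t.png

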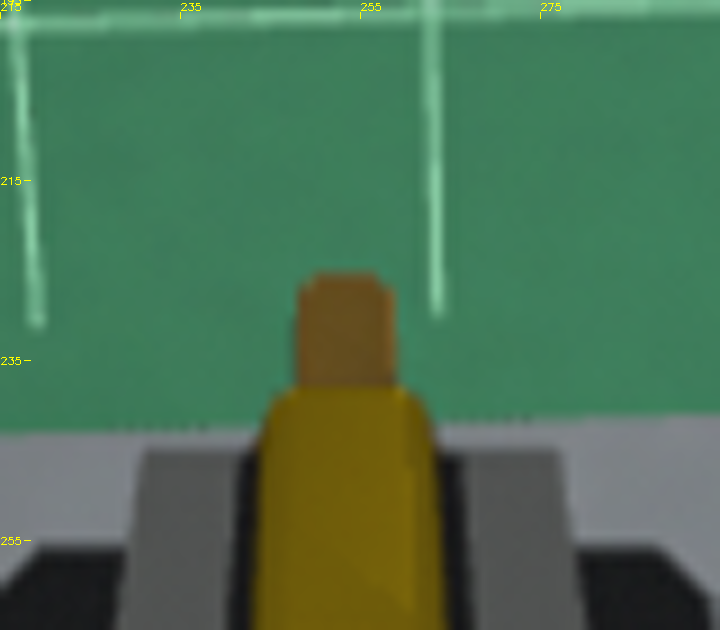

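>>> arm_command([
  [0,0.2,-4,-25,2,0,0],
  [0,0.3,-9,-46,3.7,-10,0],
  [0,0.3,-9,-46,3.7,-30,0],
  [0,0.3,-9,-46,3.7,-50,0],
  [0,0.3,-9,-46,3.7,-54,0],
  [0,0.3,-9,-46,3.7,-54,0],
  [0,0.3,-9,-46,3.7,-54,0],
])

```text
time_s: 5.32
tcp_pos: [0.6531, -0.1557, 0.2258]
tool_rot: [0.0, 0.77, 0.638, 0.001]
wrist_force: [0.8, 0.8, 1.2]
width: 0.09
```

```bash
cat > look.py <<'E'
from h import *
import sys
def look(fn,*c):
    im,C=snap("wrist",fn); st=manip.state(); M=Rq(st["tool_rot"]).as_matrix();print(st["time_s"],st["tcp_pos"].round(4),"psi",np.degrees(np.arctan2(M[1,0],M[0,0])).round(2),"z",M[:,2].round(4),"F",st["wrist_force"].round(1),"T",st["ft_torque"].round(2),"w",st["width"].round(3),"j",st["joints"].round(2))
    if c: crop(im,*c,fn.replace(".png","c.png"))
    return im,C,st,M
E
python3 - <<'E'
from look import *
look("pics/w6.png",200,180,110,100,6)
E
```

```text
Traceback (most recent call last):
  File "look.py", line 4, in look
    im,C=snap("wrist",fn); st=manip.state(); M=Rq(st["tool_rot"]).as_matrix();print(st["time_s"],st["tcp_pos"].round(4),"psi",np.degrees(np.arctan2(M[1,0],M[0,0])).round(2),"z",M[:,2].round(4),"F",st["wrist_force"].round(1),"T",st["ft_torque"].round(2),"w",st["width"].round(3),"j",st["joints"].round(2))
                                                                                                                                                                                                                                                                 ^^^^^^^^^^^^^^^^^
AttributeError: 'float' object has no attribute 'round'
```

```bash
sed -i 's/st\["width"\].round(3)/round(st["width"],3)/' look.py
python3 - <<'E'
from look import *
crop(cv2.imread("pics/w6.png"),200,180,110,100,6,"pics/w6c.png")
st=manip.state(); M=Rq(st["tool_rot"]).as_matrix();print(st["tcp_pos"],M.round(3),np.degrees(np.arctan2(M[1,0],M[0,0])))
E
```

```text
[ 0.65349558 -0.15590313  0.22633958] [[ 0.187  0.982  0.002]
 [ 0.982 -0.187  0.   ]
 [ 0.001  0.002 -1.   ]] 79.22747965653757
```

View pics/w6c.png

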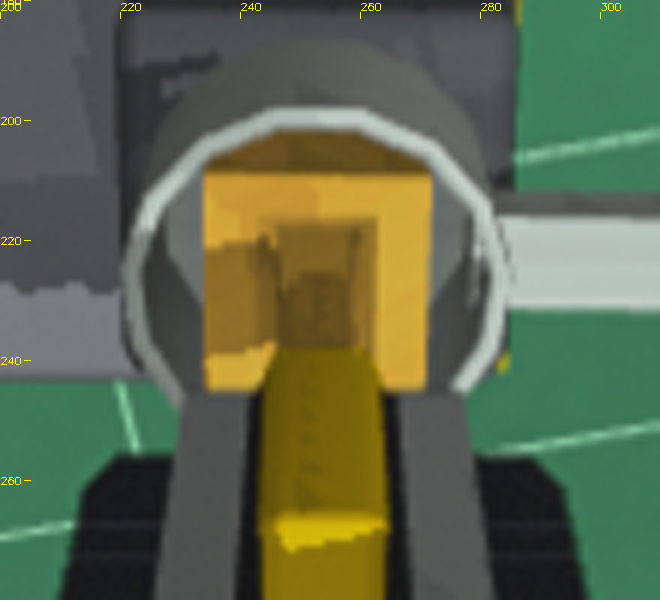

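The blade, centred at about 253, lines up with the core's centre at 252.7 and is square to it. Descending.

>>> arm_command([
  [0,0,0,0,0,-5,0],
  [0,0,0,0,0,-9,0],
  [0,0,0,0,0,-12,0],
  [0,0,0,0,0,-15,0],
  [0,0,0,0,0,-17,0],
])

```text
time_s: 5.78
tcp_pos: [0.6536, -0.1559, 0.2089]
tool_rot: [0.001, 0.77, 0.638, 0.001]
wrist_force: [0.4, 0.6, -0.8]
width: 0.09
```

>>> arm_command([
  [0,0,0,0,0,-3,0],
  [0,0,0,0,0,-6,0],
  [0,0,0,0,0,-8,0],
  [0,0,0,0,0,-10,0],
  [0,0,0,0,0,-10,0],
])

```text
time_s: 6.2
tcp_pos: [0.6537, -0.1559, 0.2001]
tool_rot: [0.001, 0.77, 0.638, 0.001]
wrist_force: [-3.4, 1.5, 7.9]
width: 0.094
```

```bash
python3 - <<'E'
from look import *
look("pics/w7.png",200,170,110,100,6)
E
```

```text
6.25 [ 0.6537 -0.1559  0.2001] psi 79.24 z [ 3.1e-03 -3.0e-04 -1.0e+00] F [-2.5  1.7  7.7] T [ 0.21  0.59 -0.04] w 0.095 j [-0.43  0.33  0.16  1.4   0.   -0.24]
```

View pics/w7c.png

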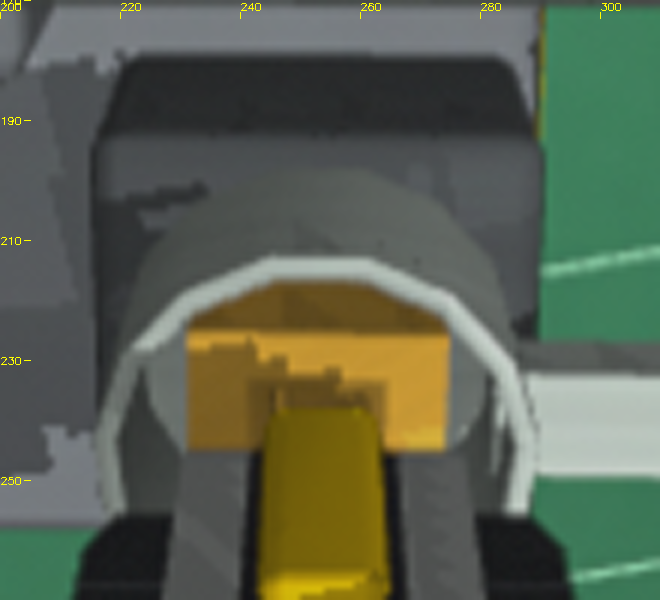

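The key is seated to the bottom, with about 8 N upward at 17–18 mm depth. Turning clockwise.

>>> arm_command([
  [0,0,-6,0,0,0,0],
  [0,0,-12,0,0,0,0],
  [0,0,-18,0,0,0,0],
  [0,0,-24,0,0,0,0],
  [0,0,-30,0,0,0,0],
  [0,0,-36,0,0,0,0],
  [0,0,-42,0,0,0,0],
  [0,0,-48,0,0,0,0],
  [0,0,-54,0,0,0,0],
  [0,0,-60,0,0,0,0],
  [0,0,-66,0,0,0,0],
  [0,0,-70,0,0,0,0],
])

```text
time_s: 7.25
tcp_pos: [0.6537, -0.1564, 0.2006]
tool_rot: [0.002, 0.997, 0.078, 0.0]
wrist_force: [-1.0, -2.6, 2.1]
width: 0.094
```

```bash
python3 - <<'E'
from look import *
look("pics/w8.png",200,170,110,100,6)
E
```

```text
7.3 [ 0.6537 -0.1564  0.2006] psi 8.72 z [ 0.0012 -0.0042 -1.    ] F [ 0.  -2.5  2.3] T [-0.54  0.16  0.07] w 0.095 j [-0.43  0.33  0.16  1.4  -0.    0.99]
```

View pics/w8.png

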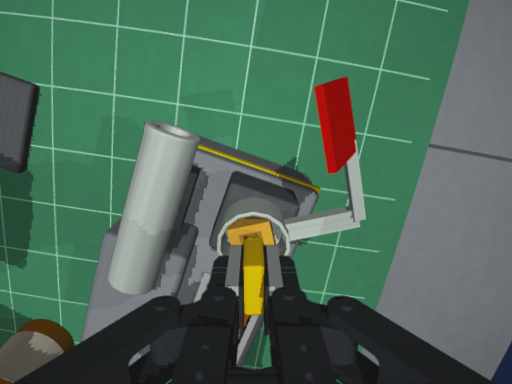

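The shutter has swung clear of the mouth at (172,132) and the lock is at roughly 62°. Continuing to the stop.

>>> arm_command([
  [0,0,-5,0,0.3,0,0],
  [0,0,-10,0,0.3,0,0],
  [0,0,-14,0,0.3,0,0],
  [0,0,-17,0,0.3,0,0],
  [0,0,-19,0,0.3,0,0],
  [0,0,-19,0,0.3,0,0],
])

```text
time_s: 7.8
tcp_pos: [0.6537, -0.1564, 0.2006]
tool_rot: [0.002, 0.996, -0.09, 0.0]
wrist_force: [-1.1, -2.2, 0.7]
width: 0.096
```

```bash
python3 - <<'E'
from look import *
look("pics/w9.png")
E
```

```text
7.85 [ 0.6537 -0.1564  0.2006] psi -10.17 z [-2.0e-04 -4.9e-03 -1.0e+00] F [ 0.4 -2.8  1.6] T [-0.56  0.11 -0.01] w 0.09 j [-0.43  0.33  0.16  1.4  -0.    1.32]
```

View pics/w9.png

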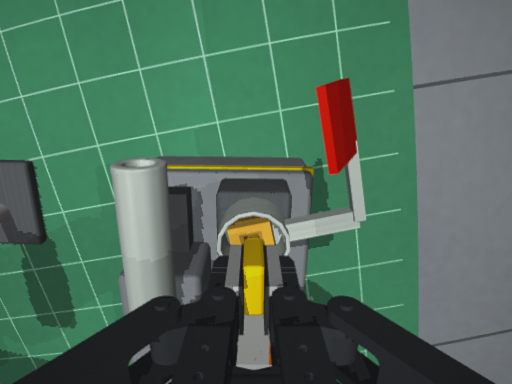

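>>> arm_command([
  [0,0,-3,0,0,0,0],
  [0,0,-6,0,0,0,0],
  [0,0,-8,0,0,0,0],
  [0,0,-8,0,0,0,0],
])

```text
time_s: 8.18
tcp_pos: [0.6537, -0.1564, 0.2006]
tool_rot: [0.003, 0.988, -0.157, -0.0]
wrist_force: [-0.6, -1.2, 0.0]
width: 0.094
```

```bash
python3 - <<'E'
from look import *
look("pics/w10.png",200,190,110,70,7)
crop(cv2.imread("pics/w9.png"),200,190,110,70,7,"pics/w9c.png")
E
```

```text
8.2333 [ 0.6537 -0.1564  0.2006] psi -18.02 z [-0.0011 -0.0049 -1.    ] F [-1.2 -1.5  0.9] T [-0.41  0.19  0.28] w 0.093 j [-0.43  0.33  0.16  1.41 -0.    1.46]
```

View pics/w9c.png

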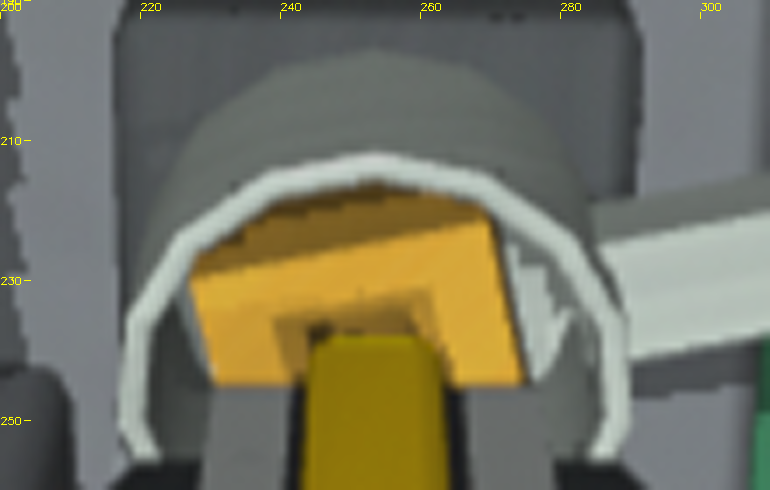

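View pics/w10c.png

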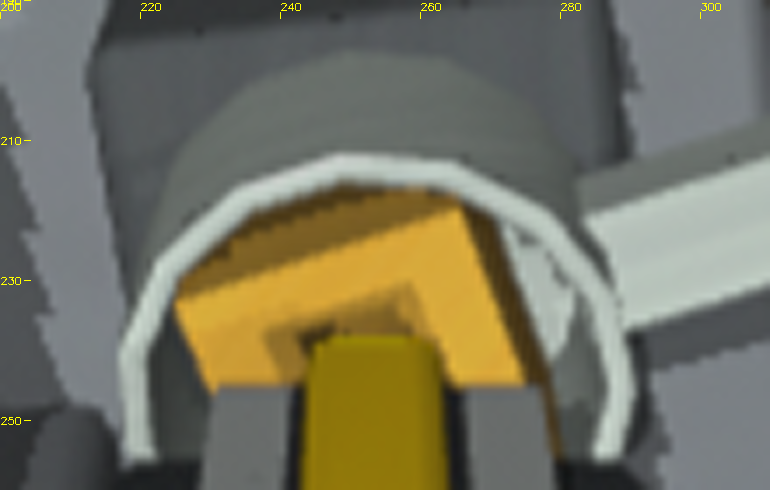

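The torque has risen to 0.28 N m and the core now lags the key, so the lock is at the stop. I'll back off slightly to relieve it, release, and lift.

>>> arm_command([
  [0,0,4,0,0,0,0],
  [0,0,6,0,0,0,0],
  [0,0,6,0,0,0,0.25],
  [0,0,6,0,0,0,0.3],
  [0,0,6,0,0,0,0.35],
  [0,0,6,0,0,10,0.35],
  [0,0,6,0,0,30,0.35],
  [0,0,6,0,0,60,0.4],
  [0,0,6,-20,20,90,0.6],
  [0,0,6,-20,20,110,0.8],
  [0,0,6,-20,20,110,1],
])

```text
time_s: 9.15
tcp_pos: [0.6344, -0.1361, 0.3172]
tool_rot: [0.004, 0.995, -0.104, 0.004]
wrist_force: [0.4, -1.0, 1.2]
width: 0.811
```

```bash
python3 - <<'E'
from look import *
look("pics/w11.png")
C=wcam("pics/w10.png")
P=[onz(C,(200+a/7,190+b/7),.114) for a,b in [(180,298),(462,208)]];v=P[1]-P[0];print(np.degrees(np.arctan2(v[1],v[0])))
E
```

```text
9.2 [ 0.6344 -0.1364  0.3146] psi -12.0 z [ 0.0047 -0.0072 -1.    ] F [ 0.3 -0.8 -0.1] T [-0.02 -0.03 -0.03] w 0.888 j [-0.41  0.25  0.28  1.59 -0.    1.37]
1.0689322127299374
```

View pics/w11.png

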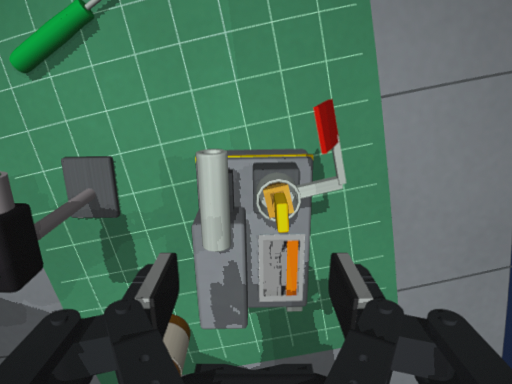

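The key stands in the lock at (281,210) and the shutter is aside at (326,127). The tube mouth is open at (213,153). The core turned about 78° by measurement, which is the stop. Next I'll measure the tube from this picture.

```bash
python3 - <<'E'
from look import *
crop(cv2.imread("pics/w11.png"),180,140,140,110,5,"pics/w11c.png")
C=wcam("pics/w11.png")
L=np.array([.653,-.1558]);
for yaw in (-10.5,-11):
  R2=R.from_euler('z',yaw,degrees=True).as_matrix()
  M=np.r_[L,0]+R2@np.array([-.055,.045,.115]);d=R2@np.array([0,-np.cos(np.pi/6),-.5])
  print(M.round(4),proj(C,M)[0].round(1),proj(C,M+.085*d)[0].round(1))
E
```

```text
[ 0.6071 -0.1015  0.115 ] [210.6 150.5] [220.1 214.9]
[ 0.6076 -0.1011  0.115 ] [211.1 149.9] [219.8 214.5]
```

View pics/w11c.png

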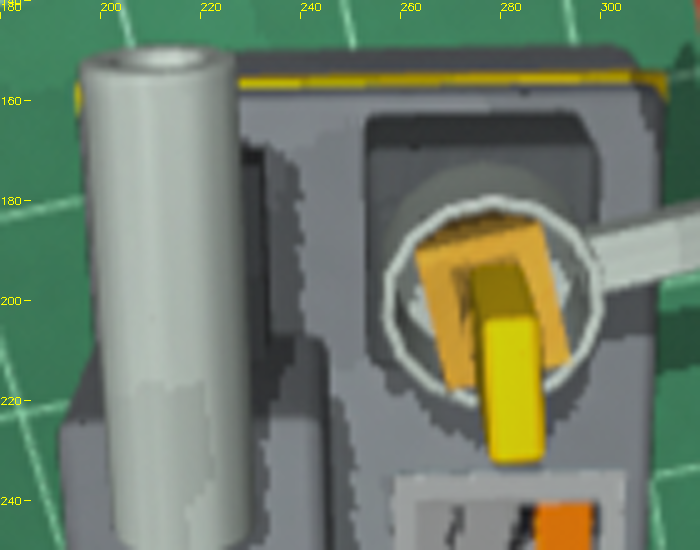

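Now I'll move over the cradle, turning so the wrist camera is on the rod's tip side.

>>> arm_command([
  [0,0,7,2,20,0,1],
  [0,0,14,4,50,0,1],
  [0,0,21,6,80,0,1],
  [0,0,28,8,110,-2,1],
  [0,0,35,10,140,-5,1],
  [0,0,42,12,170,-8,1],
  [0,0,49,14,200,-11,1],
  [0,0,56,16,230,-14,1],
  [0,0,63,18,260,-17,1],
  [0,0,70,20,290,-20,1],
  [0,0,77,22,320,-23,1],
  [0,0,84,22,334,-25,1],
])

```text
time_s: 10.2
tcp_pos: [0.656, 0.2008, 0.2881]
tool_rot: [-0.0, 0.807, 0.591, 0.004]
wrist_force: [-0.3, 0.3, -0.2]
width: 0.999
```

>>> arm_command([
  [0,0,7,0,0,0,1],
  [0,0,14,0,0,0,1],
  [0,0,21,0,0,0,1],
  [0,0,28,0,0,0,1],
  [0,0,35,0,0,0,1],
  [0,0,42,0,0,0,1],
  [0,0,49,0,0,0,1],
  [0,0,56,0,0,0,1],
  [0,0,63,0,0,0,1],
  [0,0,70,0,0,0,1],
  [0,0,77,0,0,0,1],
  [0,0,84,0,0,0,1],
])

```text
time_s: 11.2
tcp_pos: [0.656, 0.2006, 0.287]
tool_rot: [-0.003, 0.201, 0.98, 0.002]
wrist_force: [-0.2, 0.8, 0.0]
width: 0.998
```

>>> arm_command([
  [0,0,7,0,0,-5,1],
  [0,0,14,0,0,-10,1],
  [0,0,21,0,0,-15,1],
  [0,0,28,0,0,-20,1],
  [0,0,35,0,0,-20,1],
  [0,0,40,0,0,-20,1],
  [0,0,40,0,0,-20,1],
  [0,0,40,0,0,-20,1],
])

```text
time_s: 11.87
tcp_pos: [0.6559, 0.2005, 0.2663]
tool_rot: [-0.004, -0.144, 0.99, 0.001]
wrist_force: [-1.0, 0.4, 0.4]
width: 1.002
```

```bash
python3 - <<'E'
from look import *
look("pics/w12.png")
E
```

```text
11.9167 [0.6559 0.2005 0.2665] psi -163.42 z [-0.0088  0.0013 -1.    ] F [ 0.8 -0.5  0.6] T [ 0.01 -0.05  0.01] w 0.999 j [ 0.11  0.38  0.35  1.54  0.   -1.75]
```

View pics/w12.png

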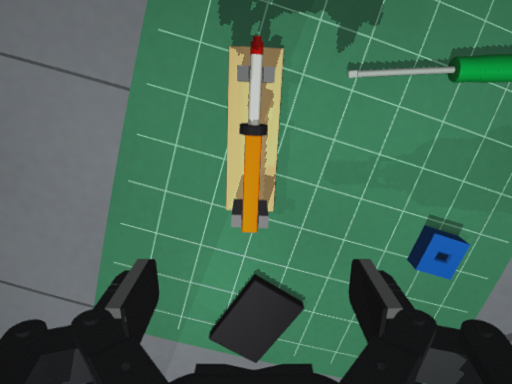

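The rod in the cradle shows its tip at (257,37), collar at (254,128) and handle end at (250,231), aligned with the image vertical. The pack is at (256,318) and the now empty blue block at (440,255).

```bash
python3 - <<'E'
from look import *
crop(cv2.imread("pics/w12.png"),215,25,80,110,6,"pics/w12a.png")
crop(cv2.imread("pics/w12.png"),215,120,80,120,6,"pics/w12b.png")
E
```

```text
(no output)
```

View pics/w12a.png

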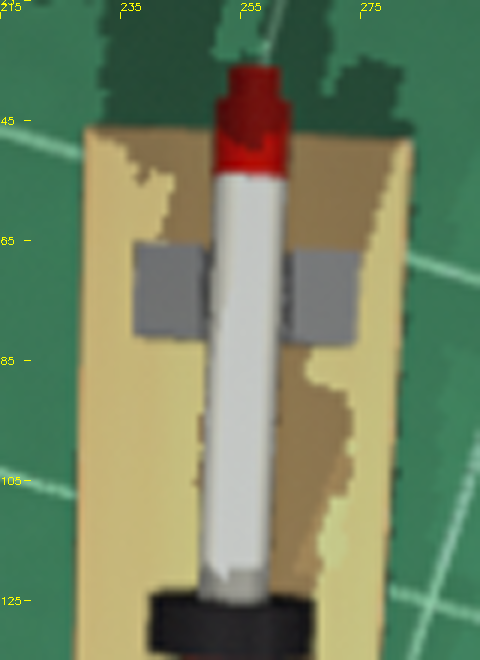

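View pics/w12b.png

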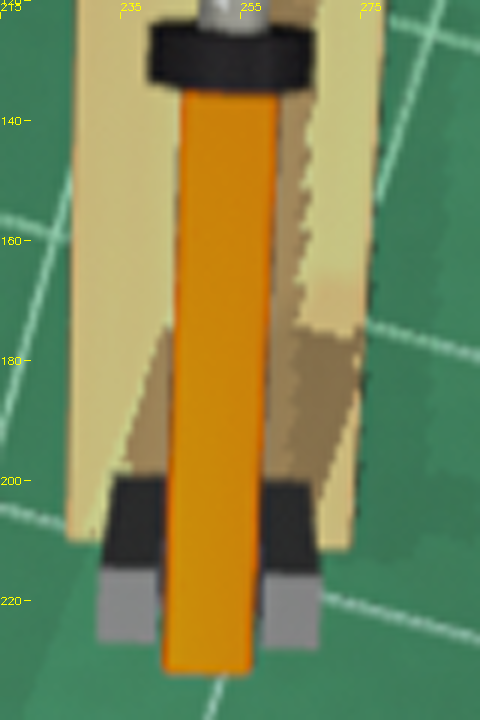

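```bash
python3 - <<'E'
from look import *
C=wcam("pics/w12.png")
a=onz(C,(253.3,135.8),.052);b=onz(C,(249.7,232),.052);t=onz(C,(257.5,36.2),.045)
v=a-b;print(a,b,t,np.linalg.norm(v),np.linalg.norm(t-b),np.degrees(np.arctan2(v[1],v[0])),np.degrees(np.arctan2((t-b)[1],(t-b)[0])))
d=v/np.linalg.norm(v)
print("grip from back",b+.053*d,"from front",a-.037*d,"from tip",t-.115*d)
st=manip.state();print(st["tcp_pos"])
E
```

```text
[0.66472607 0.16246728 0.052     ] [0.64256145 0.24814621 0.052     ] [0.68405518 0.08596214 0.045     ] 0.08849943408585953 0.16755417196721417 -75.49589901855745 -75.64908278483578
grip from back [0.65583526 0.19683533 0.052     ] from front [0.65545945 0.19828808 0.052     ] from tip [0.65525351 0.19729706 0.045     ]
[0.65593057 0.20053334 0.26650149]
```

The measured length of 167.6 mm matches the small rod (168 mm). Its grip point is at (0.6555, 0.1975) and its heading is −75.6°.

>>> arm_command([
  [0,-0.5,-2.2,-0.4,-3,-25,0.8],
  [0,-0.5,-2.2,-0.4,-3,-55,0.6],
  [0,-0.5,-2.2,-0.4,-3,-85,0.5],
  [0,-0.5,-2.2,-0.4,-3,-115,0.5],
  [0,-0.5,-2.2,-0.4,-3,-145,0.5],
  [0,-0.5,-2.2,-0.4,-3,-162,0.5],
  [0,-0.5,-2.2,-0.4,-3,-168.5,0.5],
  [0,-0.5,-2.2,-0.4,-3,-168.5,0.4],
  [0,-0.5,-2.2,-0.4,-3,-168.5,0.4],
])

```text
time_s: 12.67
tcp_pos: [0.656, 0.1975, 0.099]
tool_rot: [0.0, -0.125, 0.992, 0.001]
wrist_force: [-0.7, 0.2, 0.4]
width: 0.399
```

```bash
python3 - <<'E'
from look import *
look("pics/w13.png")
E
```

```text
12.7167 [0.6565 0.1976 0.0999] psi -165.67 z [ 0.0023  0.0017 -1.    ] F [0.4 1.  0.6] T [ 0.08  0.01 -0.01] w 0.402 j [ 0.1   0.42  0.09  1.24  0.   -1.72]
```

View pics/w13.png

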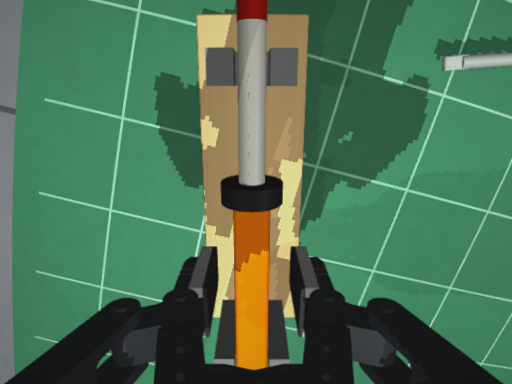

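The rod is centred between the jaws, so I'll close and lift straight up.

>>> arm_command([
  [0,0,0,-0.5,0,0,0],
  [0,0,0,-0.5,0,0,0],
  [0,0,0,-0.5,0,0,0],
  [0,0,0,-0.5,0,0,0],
  [0,0,0,-0.5,0,0,0],
  [0,0,0,-0.5,0,0,0],
  [0,0,0,-0.5,0,8,0],
  [0,0,0,-0.5,0,25,0],
  [0,0,0,-0.5,0,55,0],
  [0,0,0,-0.5,0,90,0],
  [0,0,0,-0.5,0,125,0],
  [0,0,0,-0.5,0,150,0],
], squeeze=80)

```text
time_s: 13.72
tcp_pos: [0.6564, 0.1977, 0.2545]
tool_rot: [0.003, -0.125, 0.992, 0.001]
wrist_force: [-0.1, -1.4, -1.1]
width: 0.143
```

```bash
python3 - <<'E'
from look import *
look("pics/w14.png")
E
```

```text
13.7667 [0.6578 0.1978 0.2598] psi -165.68 z [ 0.0122  0.0027 -0.9999] F [ 1.1 -0.1  4.3] T [ 0.03 -0.05 -0.04] w 0.145 j [ 0.1   0.36  0.31  1.51  0.   -1.72]
```

View pics/w14.png

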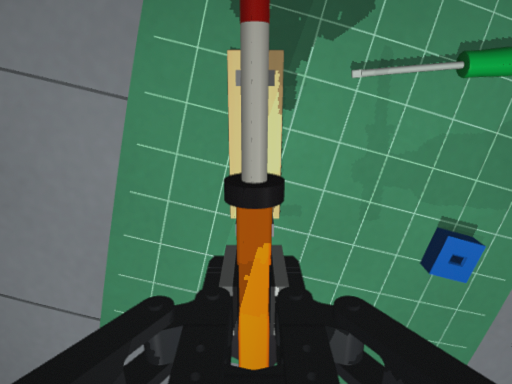

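The rod is held level and aligned, with its collar at (254,190). Next I'll work out the tilted hover pose in front of the tube mouth.

```bash
cat > tgt.py <<'E'
from look import *
G=.055; 
def target(tip,d,gt=.115,gx=0.0):
    d=np.array(d)/np.linalg.norm(d); y=-d; up=np.array([0,0,1.])
    x=np.cross(y,-up); x/=np.linalg.norm(x); z=np.cross(x,y)
    M=np.column_stack([x,y,z]); p=np.array(tip)-M@np.array([gx,-gt,G]); return M,p
def delta(tip,d,gt=.115,gx=0.0):
    st=manip.state(); M0=Rq(st["tool_rot"]).as_matrix(); M,p=target(tip,d,gt,gx)
    rv=np.degrees(R.from_matrix(M@M0.T).as_rotvec()); s=(p-st["tcp_pos"])*1000
    print("turn",rv.round(2),"shift",s.round(1),"tcp",p.round(4)); 
    t=st["tcp_pos"]+M0@np.array([gx,-gt,G]); print("tip now",t.round(4),"dir",(-M0[:,1]).round(4))
    return rv,s
def direc(yaw,pitch): # heading deg, down deg
    a,b=np.radians([yaw,pitch]); return np.array([np.cos(a)*np.cos(b),np.sin(a)*np.cos(b),-np.sin(b)])
E
python3 - <<'E'
from tgt import *
m=np.array([.6073,-.1013,.115]);d=direc(-100.7,30)
print(d,m-.04*d); delta(m-.04*d,d)
E
```

```text
[-0.16079201 -0.85096764 -0.5       ] [ 0.61373168 -0.06726129  0.135     ]
turn [ 30.21   1.66 -24.26] shift [ -30.7 -194.2  -19.6] tcp [0.6271 0.0036 0.2401]
tip now [0.6869 0.0866 0.2048] dir [ 2.474e-01 -9.689e-01  4.000e-04]
```

>>> arm_command([
  [4,0.2,-3.2,-4,-25,0,0],
  [8,0.4,-6.4,-8,-50,5,0],
  [12,0.6,-9.6,-12,-75,8,0],
  [16,0.9,-12.8,-16,-100,8,0],
  [20,1.1,-16,-20,-125,4,0],
  [24,1.3,-19.2,-24,-150,-3,0],
  [28,1.5,-22.4,-28,-175,-12,0],
  [30.2,1.7,-24.3,-30.7,-194.2,-19.6,0],
  [30.2,1.7,-24.3,-30.7,-194.2,-19.6,0],
  [30.2,1.7,-24.3,-30.7,-194.2,-19.6,0],
  [30.2,1.7,-24.3,-30.7,-194.2,-19.6,0],
])

```text
time_s: 14.68
tcp_pos: [0.6273, 0.0038, 0.2409]
tool_rot: [0.024, 0.09, 0.962, 0.257]
wrist_force: [-0.1, 0.7, -0.4]
width: 0.145
```

```bash
python3 - <<'E'
from tgt import *
look("pics/w15.png")
m=np.array([.6073,-.1013,.115]);d=direc(-100.7,30)
delta(m-.04*d,d)
C=wcam("pics/w15.png"); print(proj(C,[m,m+.085*d]).round(1))
E
```

```text
14.7333 [0.6274 0.0044 0.2411] psi 169.35 z [ 0.0927  0.4905 -0.8665] F [-0.3  0.8 -0.8] T [-0.54  0.07  0.  ] w 0.142 j [-0.39  0.2   0.03  1.52  0.51 -1.8 ]
turn [ 0.06  0.02 -0.05] shift [-0.2 -0.8 -1. ] tcp [0.6271 0.0036 0.2401]
tip now [ 0.6141 -0.0666  0.136 ] dir [-0.16   -0.8516 -0.4992]
[[ 251.6 -155.7]
 [ 252.4 -227.7]]
```

View pics/w15.png

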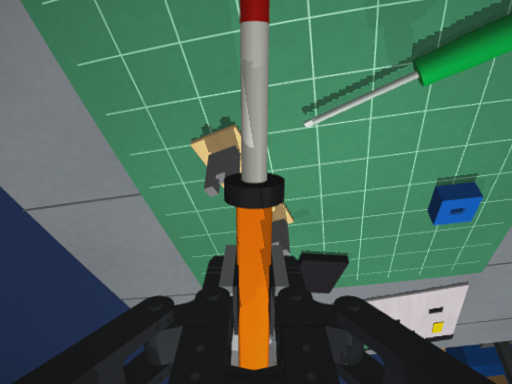

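The wrist camera can't see past the tip here; the mouth projects off the image. I'll cross-check the mouth estimate against the earlier wrist pictures.

```bash
python3 - <<'E'
from tgt import *
C=wcam("pics/w11.png"); print("lock pred",proj(C,[.653,-.1558,.114]),"seen 278.8,200.2")
L=onz(C,(278.8,200.2),.114); m=onz(C,(212.5,151.8),.115); print(L,m,m-L)
yaw=np.degrees(np.arctan2((m-L)[1],(m-L)[0])-np.arctan2(.045,-.055));print(yaw,np.linalg.norm((m-L)[:2]),np.hypot(.055,.045))
# box front yellow line in w11 crop: (238,85)->(630,76) z=?
for z in (.05,.055):
  a=onz(C,(180+238/5,140+85/5),z);b=onz(C,(180+630/5,140+76/5),z);v=b-a;print(np.degrees(np.arctan2(v[1],v[0])))
a=onz(C,(180+335/5,140+400/5),.055)
im=cv2.imread("pics/w9.png");crop(im,95,140,130,130,5,"pics/w9t.png")
C9=wcam("pics/w9.png");print(proj(C9,[[.6073,-.1013,.115]]))
crop(cv2.imread("pics/w8.png"),100,110,130,130,5,"pics/w8t.png");print(proj(wcam("pics/w8.png"),[[.6073,-.1013,.115]]))
E
```

```text
lock pred [[276.35756532 200.70527459]] seen 278.8,200.2
[ 0.65514175 -0.15578808  0.114     ] [ 0.60981373 -0.10287707  0.115     ] [-0.04532802  0.05291101  0.001     ]
-10.124457239991447 0.06967212217937184 0.07106335201775947
-10.642823779599494
-10.642823779599505
[[134.71627188 161.1498814 ]]
[[170.30975509 127.56516118]]
```

View pics/w9t.png

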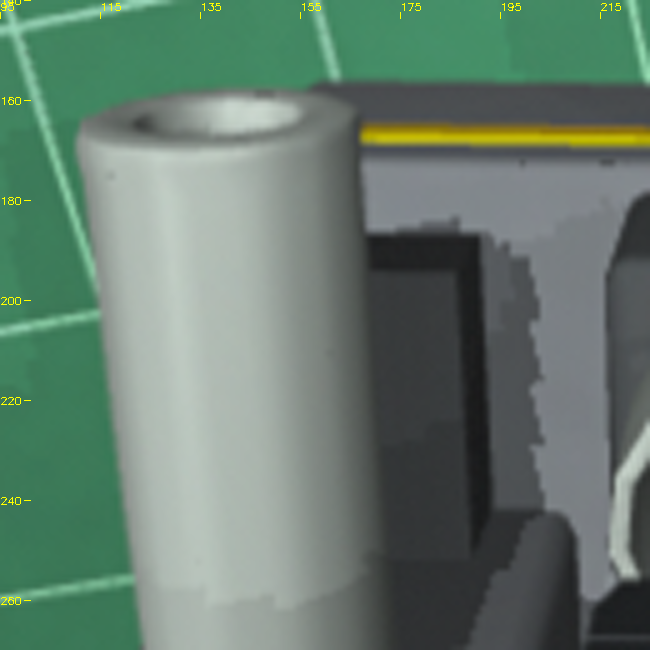

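View pics/w8t.png

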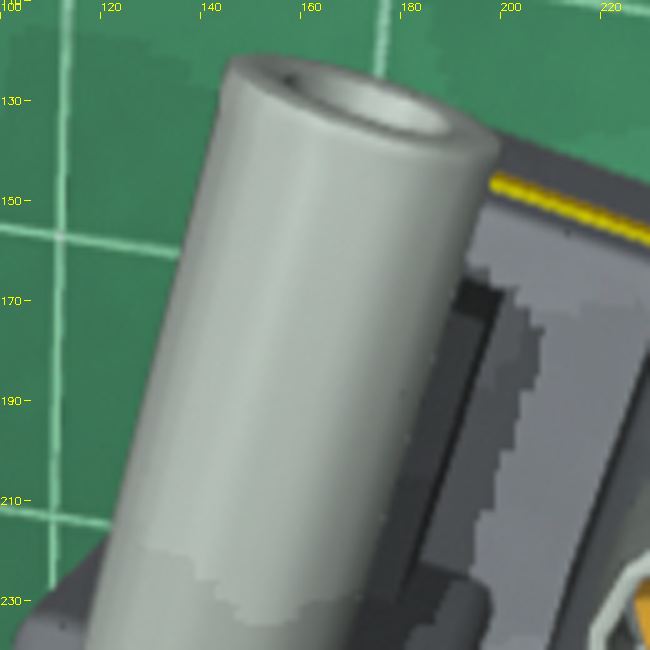

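In the w9 crop the bore centre is at (138.8,163.4), and in w8 at (173.4,130.6).

```bash
python3 - <<'E'
from tgt import *
for f,uv in [("w9",(138.8,163.4)),("w8",(173.4,130.6)),("w11",(212.5,151.8))]:
    C=wcam(f"pics/{f}.png")
    print(f,[onz(C,uv,z).round(4) for z in (.113,.115,.117)])
C8,C9,C11=[wcam(f"pics/{f}.png") for f in("w8","w9","w11")]
print(tri((C8,(173.4,130.6)),(C9,(138.8,163.4)),(C11,(212.5,151.8))))
# lock ring in w9: rim left 122/7, right 630/7 ...
E
```

```text
w9 [array([ 0.6082, -0.103 ,  0.113 ]), array([ 0.6089, -0.1027,  0.115 ]), array([ 0.6097, -0.1024,  0.117 ])]
w8 [array([ 0.6084, -0.1028,  0.113 ]), array([ 0.6088, -0.1025,  0.115 ]), array([ 0.6093, -0.1021,  0.117 ])]
w11 [array([ 0.6095, -0.1032,  0.113 ]), array([ 0.6098, -0.1029,  0.115 ]), array([ 0.6101, -0.1025,  0.117 ])]
[ 0.60992347 -0.10220485  0.1179245 ]
```

Three pictures agree on (0.609, -0.1026). Weighing that with the lock-based estimate, I take the mouth at (0.608, -0.102, 0.115) and approach to just short of it.

```bash
python3 - <<'E'
from tgt import *
m=np.array([.608,-.102,.115]);d=direc(-100.6,30)
delta(m-.006*d,d)
E
```

```text
turn [0.06 0.02 0.05] shift [ -5.1 -30.4 -18. ] tcp [ 0.6222 -0.026   0.2231]
tip now [ 0.6141 -0.0666  0.136 ] dir [-0.16   -0.8516 -0.4992]
```

>>> arm_command([
  [0,0,0,-2,-10,-6,0],
  [0,0,0,-4,-20,-12,0],
  [0,0,0,-5,-28,-16.5,0],
  [0,0,0,-5.1,-30.4,-18,0],
  [0,0,0,-5.1,-30.4,-18,0],
  [0,0,0,-5.1,-30.4,-18,0],
])

```text
time_s: 15.23
tcp_pos: [0.6222, -0.0262, 0.2229]
tool_rot: [0.024, 0.09, 0.962, 0.257]
wrist_force: [0.8, 0.6, -1.2]
width: 0.145
```

```bash
python3 - <<'E'
from tgt import *
m=np.array([.608,-.102,.115]);d=direc(-100.6,30)
delta(m-.006*d,d); print(manip.state()["wrist_force"])
s=eyes.camera("scene");t=eyes.camera("side");cv2.imwrite("pics/s16.png",s);cv2.imwrite("pics/d16.png",t)
crop(s,135,165,90,75,8,"pics/s16c.png");crop(t,290,150,90,75,8,"pics/d16c.png")
print(proj(cam("scene"),[m]),proj(cam("side"),[m]))
E
```

```text
turn [ 0.04 -0.01  0.08] shift [-0.   0.2  0.2] tcp [ 0.6222 -0.026   0.2231]
tip now [ 0.6089 -0.0971  0.1178] dir [-0.1606 -0.8513 -0.4994]
[ 0.84985858  0.62672006 -1.21095666]
[[185.03359031 217.95675285]] [[324.76913517 184.76092516]]
```

View pics/s16c.png

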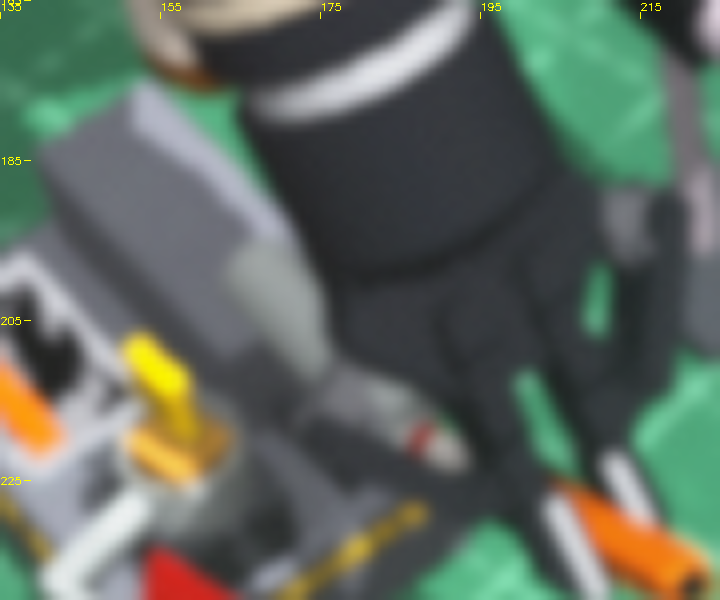

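View pics/d16c.png

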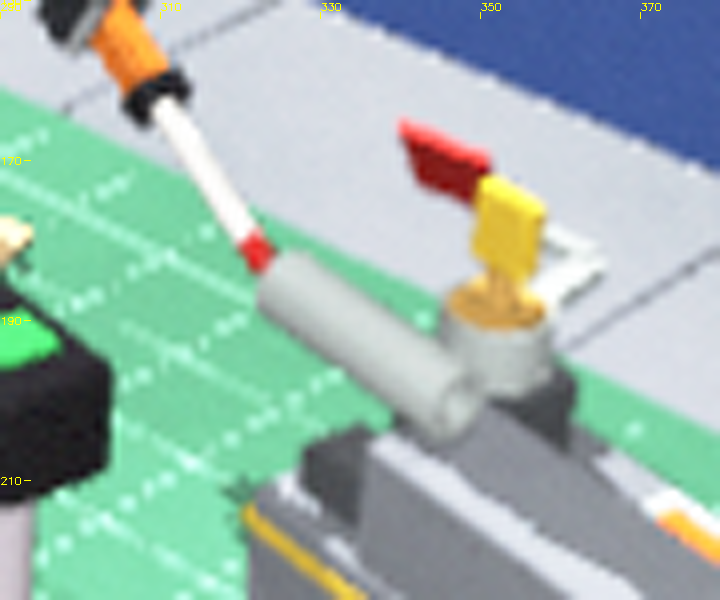

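The side view shows the rod tip at (322.5,182) right at the mouth, but the rod looks steeper than the tube. I'll compare both with their projections.

```bash
python3 - <<'E'
from tgt import *
m=np.array([.608,-.102,.115]);d=direc(-100.6,30);D=cam("side")
st=manip.state();M0=Rq(st["tool_rot"]).as_matrix();g=st["tcp_pos"]+M0@[0,0,.055];dd=-M0[:,1]
o=290,150
for n,P in [("mouth",m),("tubeend",m+.085*d),("tip",g+.115*dd),("collar",g+.045*dd),("grip",g),("tail",g-.053*dd)]:
    p=proj(D,P)[0];q=proj(cam("scene"),P)[0];print(n,p.round(1),((p-o)*8).round(0),q.round(1),((q-(135,165))*8).round(0))
E
```

```text
mouth [324.8 184.8] [278. 278.] [185. 218.] [400. 424.]
tubeend [342.  211.4] [416. 491.] [171.  210.5] [288. 364.]
tip [323.6 182.8] [269. 263.] [186.1 218.5] [408. 428.]
collar [310.1 162. ] [161.  96.] [199.2 225.6] [514. 485.]
grip [301.7 149. ] [93. -8.] [208.5 230.5] [588. 524.]
tail [292.  134.2] [  16. -126.] [220.4 236.9] [683. 575.]
```

```bash
python3 - <<'E'
from look import *
t=cv2.imread("pics/d16.png");crop(t,260,110,140,110,5,"pics/d16b.png")
E
```

```text
(no output)
```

View pics/d16b.png

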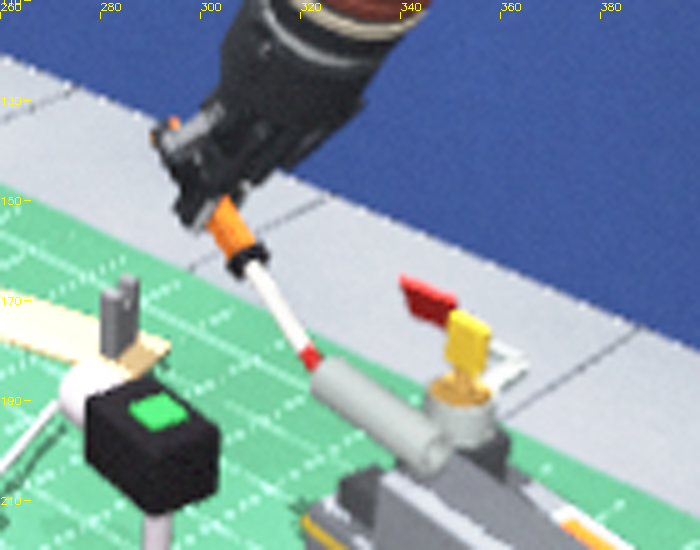

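The rod matches its projected pose, but the tube's far end does not fit a 30° downward axis. I'll fit the tube's slope from all the views.

```bash
python3 - <<'E'
from tgt import *
from scipy.optimize import least_squares
m=np.array([.608,-.102,.115])
S,D,C=cam("scene"),cam("side"),wcam("pics/w11.png")
for a in (30,15,0,-15,-30):
    e=m+.085*direc(-100.6,a)
    print(a,proj(S,e)[0].round(1),proj(D,e)[0].round(1),proj(C,e)[0].round(1))
print("seen scene 166.6,198 side 347,200 w11 216,247")
C4=wcam("pics/w4.png")
print([ (a,proj(C4,m+.085*direc(-100.6,a))[0].round(1)) for a in (30,0,-30)],proj(C4,m))
# camera positions
for n,c in (("S",S),("D",D),("w11",C),("w9",wcam("pics/w9.png"))): print(n,(-c[2].T@c[3]).round(3))
E
```

```text
30 [171.  210.5] [342.  211.4] [219.5 215.5]
15 [167.8 203.9] [345.1 206.6] [218.2 231.8]
0 [165.7 198.1] [346.8 200. ] [216.1 245. ]
-15 [164.9 193.4] [347.  192.2] [213.4 253.9]
-30 [165.3 190.2] [345.5 183.7] [210.  256.9]
seen scene 166.6,198 side 347,200 w11 216,247
[(30, array([237.1, 163.5])), (0, array([218.6, 174.6])), (-30, array([230.8, 195.8]))] [[334.75843854 191.84738828]]
S [0.976 0.411 0.966]
D [-0.158 -0.663  0.713]
w11 [ 0.651 -0.057  0.387]
w9 [ 0.669 -0.077  0.27 ]
```

```bash
python3 - <<'E'
from tgt import *
S,D,C=cam("scene"),cam("side"),wcam("pics/w11.png")
print(tri((S,(153,175.6)),(D,(368,229))),tri((S,(140,184)),(D,(383,223.6))))
print(tri((S,(166.6,198)),(D,(347,200)),(C,(216,247))))
st=manip.state();print(st["time_s"])
im=cv2.imread("pics/w4.png");crop(im,200,130,170,110,4,"pics/w4t.png")
crop(cv2.imread("pics/side0.png"),300,160,80,60,9,"pics/d0t.png")
E
```

```text
[ 0.55063499 -0.28027565  0.09980685] [ 0.59352701 -0.29065714  0.09777916]
[ 0.59151018 -0.18588263  0.11529734]
15.3333
```

View pics/w4t.png

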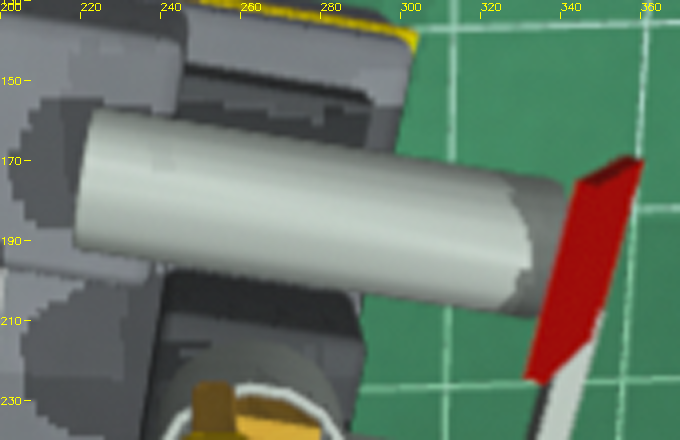

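View pics/d0t.png

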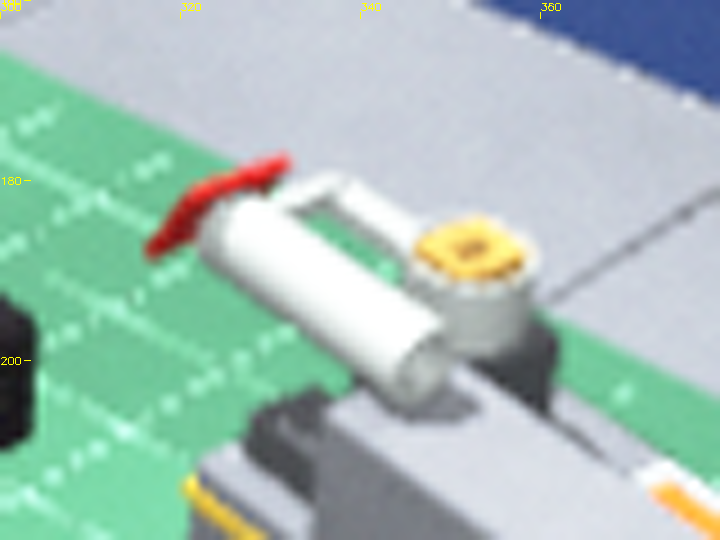

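All views (scene, side, wrist, and the mouth's ellipse ratio of 0.21–0.26) show the tube lying level on the 103 mm block, not slanted 30°. I'll follow what the cameras show: back out, level the rod and re-approach, watching the force.

```bash
python3 - <<'E'
from tgt import *
m=np.array([.6083,-.102,.1155]);d=direc(-100.8,0)
delta(m-.03*d,d)
E
```

```text
turn [-29.42   5.61  -0.16] shift [ 13.1  66.3 -52.8] tcp [0.6355 0.0404 0.1705]
tip now [ 0.6091 -0.0968  0.1182] dir [-0.1597 -0.8516 -0.4993]
```

>>> arm_command([
  [0,0,0,5,27,14,0],
  [-5,1,0,8,45,14,0],
  [-11,2,0,10,60,4,0],
  [-17,3.3,-0.1,12,66,-12,0],
  [-23,4.5,-0.1,13,66.3,-30,0],
  [-29.4,5.6,-0.2,13.1,66.3,-48,0],
  [-29.4,5.6,-0.2,13.1,66.3,-52.8,0],
  [-29.4,5.6,-0.2,13.1,66.3,-52.8,0],
  [-29.4,5.6,-0.2,13.1,66.3,-52.8,0],
])

```text
time_s: 16.08
tcp_pos: [0.6355, 0.0405, 0.1709]
tool_rot: [0.0, 0.094, 0.996, 0.002]
wrist_force: [0.8, -0.1, -0.6]
width: 0.147
```

```bash
python3 - <<'E'
from tgt import *
m=np.array([.6083,-.102,.1155]);d=direc(-100.8,0)
im,C,st,M=look("pics/w17.png"); delta(m-.008*d,d)
S,D=cam("scene"),cam("side")
s=eyes.camera("scene");t=eyes.camera("side");cv2.imwrite("pics/s17.png",s);cv2.imwrite("pics/d17.png",t)
crop(s,150,165,90,75,8,"pics/s17c.png");crop(t,280,140,90,75,8,"pics/d17c.png")
g=st["tcp_pos"]+M@[0,0,.055];dd=-M[:,1]
for n,P in [("mouth",m),("tubeend",m+.085*d),("tip",g+.115*dd),("collar",g+.045*dd)]:
    print(n,proj(S,P)[0].round(1),proj(D,P)[0].round(1))
E
```

```text
16.1333 [0.6358 0.0399 0.1716] psi 169.12 z [ 0.0018  0.0032 -1.    ] F [ 0.2 -0.1 -1.5] T [-0.02  0.01 -0.01] w 0.149 j [-0.14  0.23 -0.    1.34  0.   -1.52]
turn [-0.18  0.1   0.08] shift [ -4.5 -21.1  -1.1] tcp [0.6313 0.0188 0.1705]
tip now [ 0.6142 -0.0729  0.1162] dir [-0.1888 -0.982  -0.0034]
mouth [184.9 217.9] [324.9 184.6]
tubeend [165.7 198. ] [346.8 199.8]
tip [191.8 225.2] [317.8 179.4]
collar [209.3 243.3] [302.  168.3]
```

View pics/d17c.png

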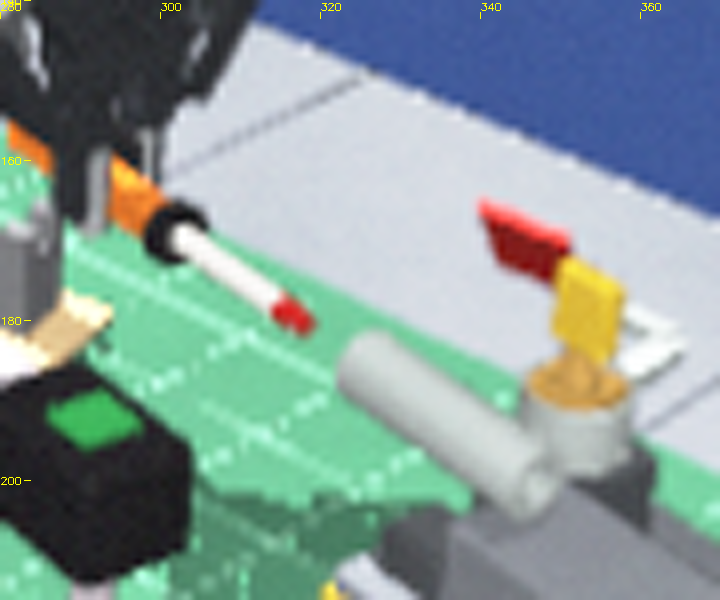

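View pics/s17c.png

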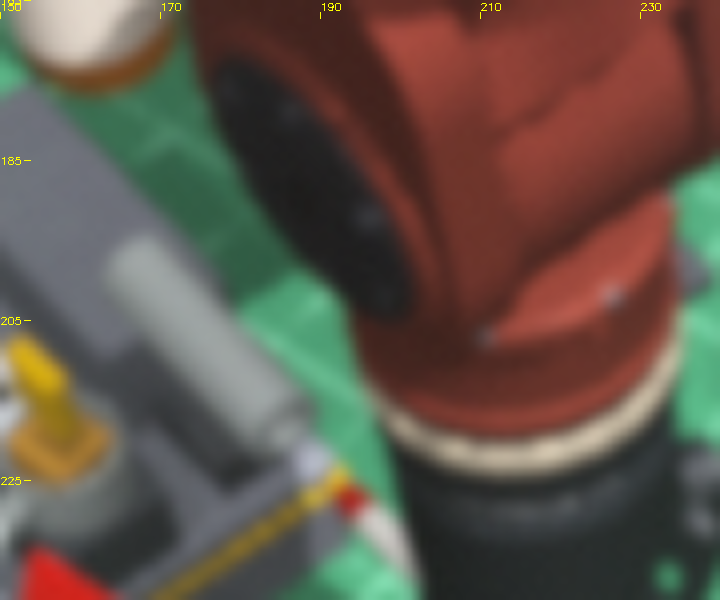

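View pics/w17.png

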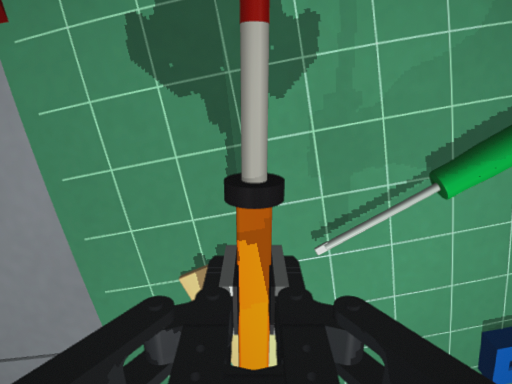

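In the side view the rod, from (302,169) to (318,180), now lines up with the tube axis, which runs from (325,184.5) to (347,200.5). Inserting the tip gently.

>>> arm_command([
  [-0.2,0.1,0.1,-3,-12,-0.5,0],
  [-0.2,0.1,0.1,-4.5,-21,-0.7,0],
  [-0.2,0.1,0.1,-5.5,-26,-0.7,0],
  [-0.2,0.1,0.1,-6.4,-31,-0.7,0],
  [-0.2,0.1,0.1,-7.3,-36,-0.7,0],
  [-0.2,0.1,0.1,-8.2,-40.7,-0.7,0],
  [-0.2,0.1,0.1,-8.2,-40.7,-0.7,0],
])

```text
time_s: 16.82
tcp_pos: [0.6277, -0.0023, 0.1712]
tool_rot: [0.0, 0.095, 0.996, -0.001]
wrist_force: [0.3, 0.4, -0.9]
width: 0.143
```

```bash
python3 - <<'E'
from tgt import *
m=np.array([.6083,-.102,.1155]);d=direc(-100.8,0)
st=manip.state();print(st["wrist_force"],st["ft_torque"])
delta(m+.07*d,d)
t=eyes.camera("side");cv2.imwrite("pics/d18.png",t)
crop(t,280,140,90,75,8,"pics/d18c.png")
E
```

```text
[ 0.31509406  0.42932529 -0.91477366] [ 0.01387663 -0.03591886  0.08450747]
turn [0.09 0.03 0.07] shift [-11.  -55.5  -0.7] tcp [ 0.6167 -0.0578  0.1705]
tip now [ 0.6061 -0.1153  0.1163] dir [-0.1886 -0.9821  0.0015]
```

View pics/d18c.png

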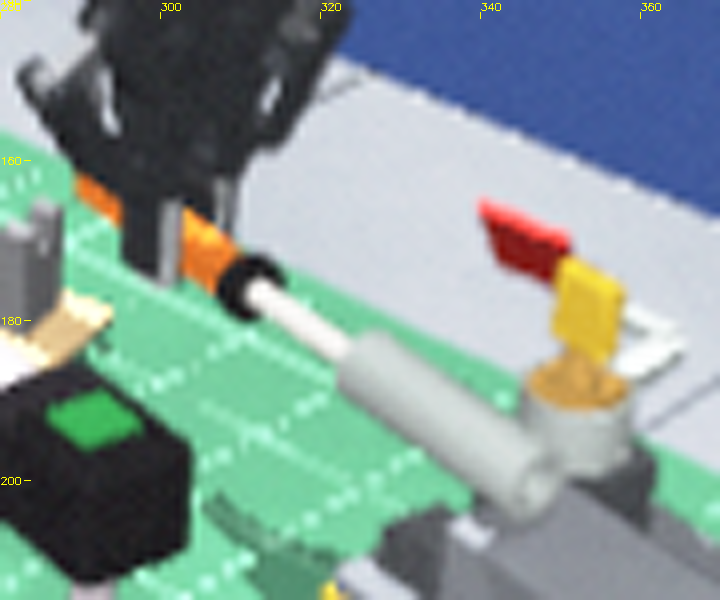

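The tip is about 13 mm inside with no force. Continuing.

>>> arm_command([
  [0,0,0,-1.5,-8,0,0],
  [0,0,0,-3,-16,0,0],
  [0,0,0,-4.6,-24,0,0],
  [0,0,0,-6.1,-32,-0.3,0],
  [0,0,0,-7.6,-40,-0.3,0],
  [0,0,0,-9.1,-47,-0.5,0],
  [0,0,0,-9.1,-47,-0.5,0],
])

```text
time_s: 17.45
tcp_pos: [0.6184, -0.0503, 0.1706]
tool_rot: [0.0, 0.095, 0.995, -0.001]
wrist_force: [0.3, -0.7, -0.4]
width: 0.143
```

```bash
python3 - <<'E'
from tgt import *
m=np.array([.6083,-.102,.1155]);d=direc(-100.8,0)
look("pics/w19.png",190,130,130,100,6);delta(m+.07*d,d)
E
```

```text
17.5 [ 0.6185 -0.0496  0.1706] psi 169.07 z [ 6.0e-04 -1.4e-03 -1.0e+00] F [-0.6  0.  -1.1] T [ 0.04 -0.04  0.01] w 0.146 j [-0.29  0.18 -0.06  1.33 -0.   -1.67]
turn [0.08 0.03 0.13] shift [-1.8 -8.2 -0.1] tcp [ 0.6167 -0.0578  0.1705]
tip now [ 0.5968 -0.1626  0.1158] dir [-0.1896 -0.9819  0.0013]
```

View pics/w19c.png

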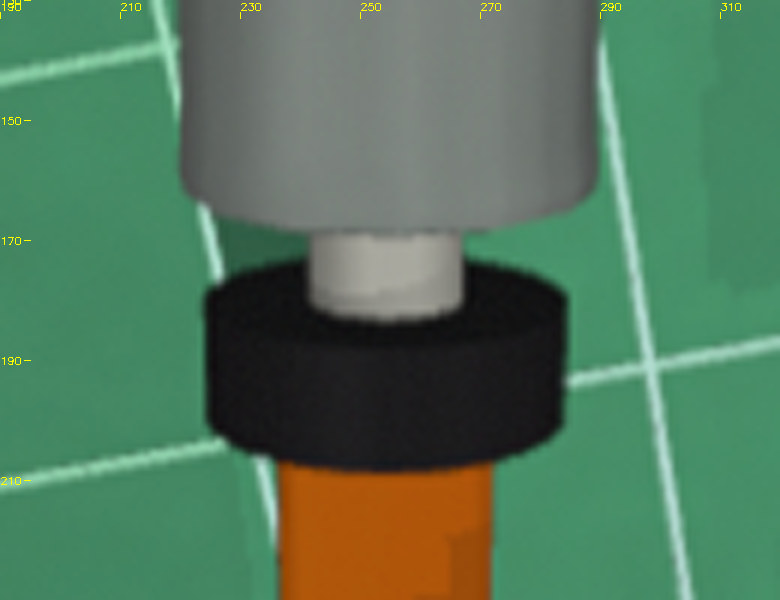

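The collar at (253,188) is well centred on the tube, with about 8 mm left. Pushing to contact.

>>> arm_command([
  [0,0,0,-0.8,-4,0,0],
  [0,0,0,-1.4,-7,0,0],
  [0,0,0,-1.6,-8,0,0],
  [0,0,0,-1.8,-9,0,0],
  [0,0,0,-1.8,-9,0,0],
])

```text
time_s: 17.92
tcp_pos: [0.6169, -0.0576, 0.1707]
tool_rot: [0.001, 0.095, 0.996, 0.0]
wrist_force: [1.3, 5.9, -0.5]
width: 0.14
```

```bash
python3 - <<'E'
from tgt import *
look("pics/w20.png",190,130,130,100,6)
E
```

```text
17.9667 [ 0.6169 -0.0576  0.1707] psi 169.13 z [ 1.2e-03  6.0e-04 -1.0e+00] F [ 1.4  5.5 -0. ] T [ 1.1  -0.24  0.02] w 0.148 j [-0.3   0.18 -0.06  1.33  0.   -1.69]
```

View pics/w20c.png

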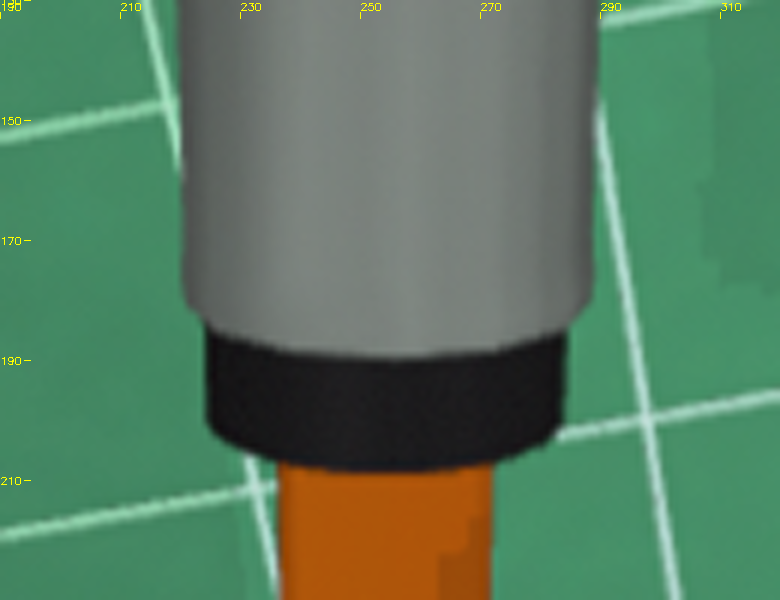

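The collar is on the mouth with 5.7 N sustained. I'll nudge once more, then draw straight out.

>>> arm_command([
  [0,0,0,-0.3,-1.6,0,0],
  [0,0,0,-0.3,-1.6,0,0],
  [0,0,0,0.4,2,0,0],
  [0,0,0,2,10,0,0],
  [0,0,0,5,25,0,0],
  [0,0,0,8,41,0,0],
  [0,0,0,11,57,0,0],
  [0,0,0,14,73,0,0],
  [0,0,0,17,89,0,0],
  [0,0,0,20,105,5,0],
  [0,0,0,22,115,20,0],
  [0,0,0,22,115,20,0],
])

```text
time_s: 18.97
tcp_pos: [0.6399, 0.0597, 0.1932]
tool_rot: [0.002, 0.094, 0.996, 0.0]
wrist_force: [0.3, 0.6, 0.8]
width: 0.146
```

```bash
python3 - <<'E'
from tgt import *
im,C,st,M=look("pics/w21.png")
s=eyes.camera("scene");t=eyes.camera("side");cv2.imwrite("pics/s21.png",s);cv2.imwrite("pics/d21.png",t)
crop(t,230,140,130,120,6,"pics/d21c.png")
crop(s,190,140,60,75,8,"pics/s21c.png")
E
```

```text
19.0167 [0.6398 0.0585 0.1921] psi 169.23 z [ 3.7e-03 -1.0e-04 -1.0e+00] F [ 0.5 -0.6 -0.2] T [-0.01  0.01 -0.05] w 0.146 j [-0.11  0.24  0.04  1.37  0.   -1.49]
```

View pics/d21c.png

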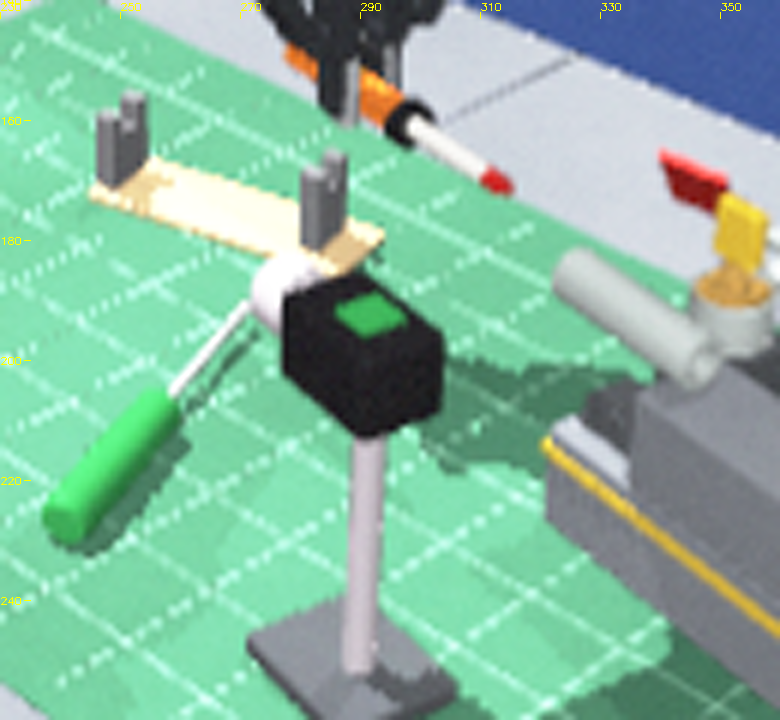

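View pics/w21.png

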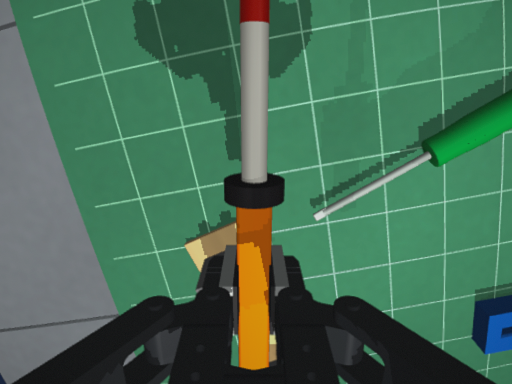

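View pics/s21.png

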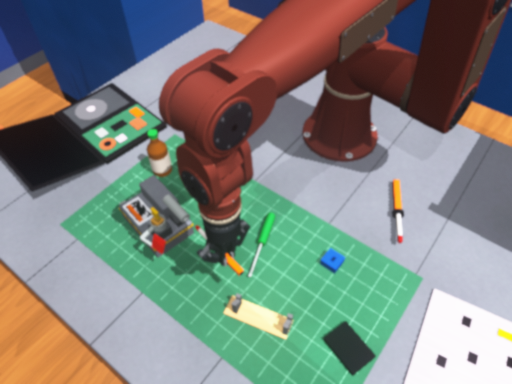

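The rod is fully out. In the side picture the reader's head is at (290,200) with its lens toward +y at (275,189). I'll take a raised, offset wrist view to measure it.

>>> arm_command([
  [0,0,0,0,0,36,0],
  [0,0,0,-10,-10,70,0],
  [0,0,0,-30,-30,100,0],
  [0,0,0,-50,-50,125,0],
  [0,0,0,-72,-72,145,0],
  [0,0,0,-95,-95,160,0],
  [0,0,0,-115,-115,168,0],
  [0,0,0,-120,-118,168,0],
  [0,0,0,-120,-118,168,0],
  [0,0,0,-120,-118,168,0],
  [0,0,0,-120,-118,168,0],
])

```text
time_s: 20.03
tcp_pos: [0.5192, -0.0605, 0.3572]
tool_rot: [-0.0, 0.095, 0.996, 0.0]
wrist_force: [-0.3, -0.1, -0.5]
width: 0.145
```

```bash
python3 - <<'E'
from tgt import *
look("pics/w22.png")
E
```

```text
20.0833 [ 0.5192 -0.0602  0.3572] psi 169.17 z [-2.e-04  8.e-04 -1.e+00] F [ 0.2  1.2 -0.6] T [-0.01  0.04 -0.02] w 0.145 j [-0.37 -0.11 -0.02  1.66  0.   -1.75]
```

View pics/w22.png

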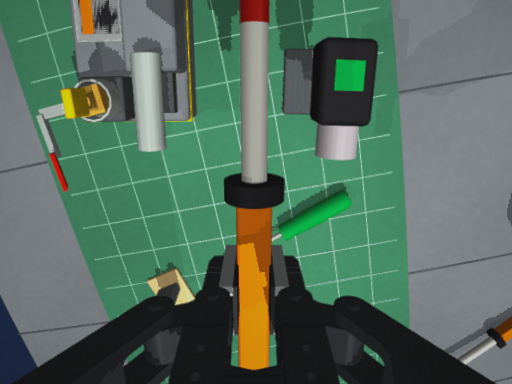

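The reader head is at (343,82), its lens barrel at (337,142) and the tube mouth at (151,149). The mouth position is known from contact, so it gives me a bias check for this camera pose.

```bash
python3 - <<'E'
from look import *
im=cv2.imread("pics/w22.png")
crop(im,280,30,110,140,5,"pics/w22a.png");crop(im,110,40,90,120,5,"pics/w22b.png")
C=wcam("pics/w22.png");print(proj(C,[[.6084,-.1018,.115],[.6084-.189*.085,-.1018-.982*.085,.115],[.6533,-.1558,.114]]))
E
```

```text
[[151.2449225  149.0300968 ]
 [143.48137939  52.95096898]
 [ 89.37682529 101.19254198]]
```

View pics/w22a.png

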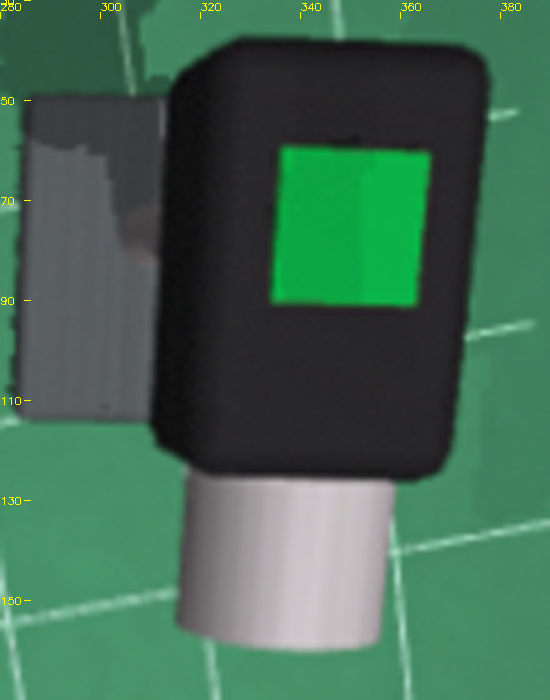

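View pics/w22b.png

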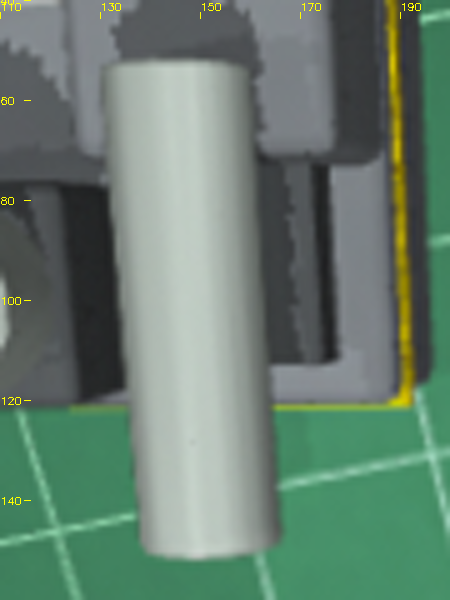

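```bash
python3 - <<'E'
from tgt import *
C=wcam("pics/w22.png")
print("cam",(-C[2].T@C[3]).round(4))
A=lambda a,b:(280+a/5,30+b/5)
def ang(p,q,z):
    a=onz(C,p,z);b=onz(C,q,z);v=b-a;return np.degrees(np.arctan2(v[1],v[0])),np.linalg.norm(v),a,b
print("barrel mid",ang(A(290.5,485),A(278.5,628),.165))
print("barrel left",ang(A(188,480),A(177,620),.168)); print("right",ang(A(393,490),A(380,635),.165))
print("head right top",ang(A(487,110),A(450,450),.185))
print("head front edge top",ang(A(215,475),A(430,480),.185))
print("green L",ang(A(281,147),A(272,305),.187),"R",ang(A(430,152),A(417,307),.187))
print("green center",np.mean([onz(C,A(*u),.187) for u in [(281,147),(272,305),(430,152),(417,307)]],0))
print("foot left",ang(A(25,100),A(15,412),.008))
print("front rim top",onz(C,A(300,650),.181), "front mid", onz(C,A(278.5,628),.165))
B=lambda a,b:(110+a/5,40+b/5)
print("tube mid",ang(B(177,62),B(211,548),.115))
print("box front edge",ang(B(392,30),B(410,395),.055), ang(B(70,407),B(400,405),.055))
E
```

```text
cam [ 0.5034 -0.1392  0.4274]
barrel mid (np.float64(78.50230888983018), np.float64(0.022497165900771336), array([ 0.44463628, -0.09723101,  0.165     ]), array([ 0.4491206, -0.0751853,  0.165    ]))
barrel left (np.float64(77.80357991895144), np.float64(0.02168927712182185), array([ 0.46072726, -0.10131647,  0.168     ]), array([ 0.46530941, -0.08011674,  0.168     ]))
right (np.float64(79.17812775636949), np.float64(0.022912389141398638), array([ 0.42890497, -0.09358541,  0.165     ]), array([ 0.43320692, -0.07108051,  0.165     ]))
head right top (np.float64(78.05890509602263), np.float64(0.04578009601996756), array([ 0.41641488, -0.14605298,  0.185     ]), array([ 0.42588705, -0.10126353,  0.185     ]))
head front edge top (np.float64(168.37374405632096), np.float64(0.03111688149828879), array([ 0.45962202, -0.10380136,  0.185     ]), array([ 0.42914356, -0.09753048,  0.185     ]))
green L (np.float64(79.39160528071912), np.float64(0.0206471541467004), array([ 0.44535581, -0.14603538,  0.187     ]), array([ 0.44915685, -0.12574112,  0.187     ])) R (np.float64(79.0439199459999), 
[... 252 characters left out ...]
, array([ 0.45973168, -0.17206063,  0.008     ]), array([ 0.47378468, -0.10197709,  0.008     ]))
front rim top [ 0.44962525 -0.07517027  0.181     ] front mid [ 0.4491206 -0.0751853  0.165    ]
tube mid (np.float64(78.52472772448067), np.float64(0.0859770748779315), array([ 0.59055046, -0.18535935,  0.115     ]), array([ 0.60765517, -0.1011009 ,  0.115     ]))
box front edge (np.float64(79.3233906805385), np.float64(0.07456430827979724), array([ 0.5617155 , -0.19117786,  0.055     ]), array([ 0.57552969, -0.11790438,  0.055     ])) (np.float64(169.01326687625385), np.float64(0.07318076445916917), array([ 0.65003164, -0.13018143,  0.055     ]), array([ 0.57819218, -0.11623451,  0.055     ]))
```

```bash
python3 - <<'E'
from tgt import *
rp=np.array([.4545,-.0508,.165]);d=direc(-101.3,0)
delta(rp-.05*d,d);delta(rp,d)
E
```

```text
turn [-0.05 -0.01 -0.47] shift [ -32.4  171.2 -137.2] tcp [0.4868 0.111  0.22  ]
tip now [ 0.4976 -0.1731  0.3021] dir [-1.878e-01 -9.822e-01 -7.000e-04]
turn [-0.05 -0.01 -0.47] shift [ -42.2  122.2 -137.2] tcp [0.477 0.062 0.22 ]
tip now [ 0.4976 -0.1731  0.3021] dir [-1.878e-01 -9.822e-01 -7.000e-04]
```

>>> arm_command([
  [0,0,0,-6,34,0,0],
  [0,0,-0.2,-13,70,0,0],
  [0,0,-0.4,-20,106,0,0],
  [0,0,-0.5,-27,140,-10,0],
  [0,0,-0.5,-32.4,165,-38,0],
  [0,0,-0.5,-32.4,171.2,-70,0],
  [0,0,-0.5,-32.4,171.2,-100,0],
  [0,0,-0.5,-32.4,171.2,-127,0],
  [0,0,-0.5,-32.4,171.2,-137.2,0],
  [0,0,-0.5,-32.4,171.2,-137.2,0],
  [0,0,-0.5,-32.4,171.2,-137.2,0],
  [0,0,-0.5,-32.4,171.2,-137.2,0],
])

```text
time_s: 21.08
tcp_pos: [0.4877, 0.111, 0.2219]
tool_rot: [0.001, 0.099, 0.995, 0.0]
wrist_force: [0.0, 0.4, -0.5]
width: 0.139
```

```bash
python3 - <<'E'
from tgt import *
rp=np.array([.4545,-.0508,.165]);d=direc(-101.3,0)
im,C,st,M=look("pics/w23.png");delta(rp,d)
S,D=cam("scene"),cam("side")
s=eyes.camera("scene");t=eyes.camera("side");cv2.imwrite("pics/s23.png",s);cv2.imwrite("pics/d23.png",t)
crop(t,230,140,110,80,7,"pics/d23c.png");crop(s,190,135,80,75,8,"pics/s23c.png")
tip=st["tcp_pos"]+M@[0,-.115,.055];print("tip",proj(D,tip),proj(S,tip),"rp",proj(D,rp),proj(S,rp),"lens",proj(D,rp+.025*d),proj(S,rp+.025*d))
E
```

```text
21.1333 [0.4879 0.1109 0.222 ] psi 168.67 z [ 2.5e-03  7.0e-04 -1.0e+00] F [-0.5 -0.2 -0.9] T [ 0.   -0.    0.01] w 0.148 j [-0.04 -0.21 -0.35  1.42  0.   -1.41]
turn [-0.04  0.15  0.03] shift [-10.8 -48.9  -2. ] tcp [0.477 0.062 0.22 ]
tip now [ 0.4654 -0.0018  0.1669] dir [-0.1965 -0.9805 -0.0012]
tip [[259.72439511 173.24025715]] [[251.57353721 188.23511686]] rp [[270.24862677 182.89226125]] [[238.95245814 177.0316254 ]] lens [[275.96142449 187.56197109]] [[232.70841587 171.51298392]]
```

View pics/d23c.png

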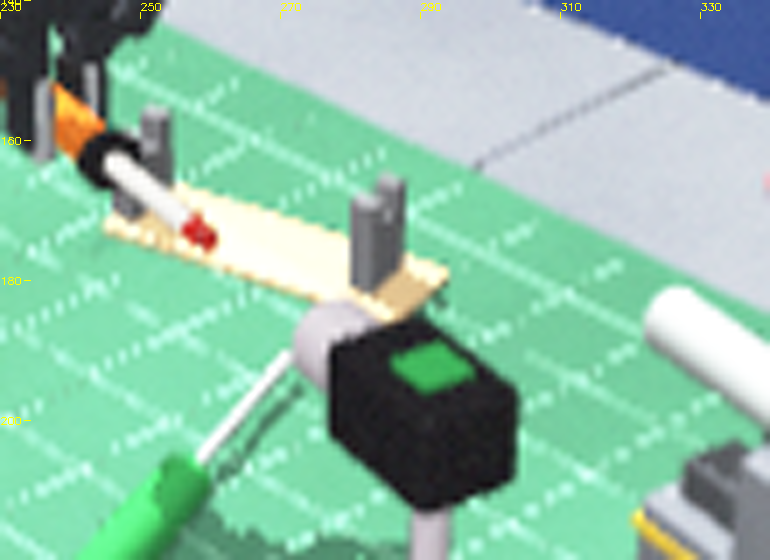

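View pics/s23c.png

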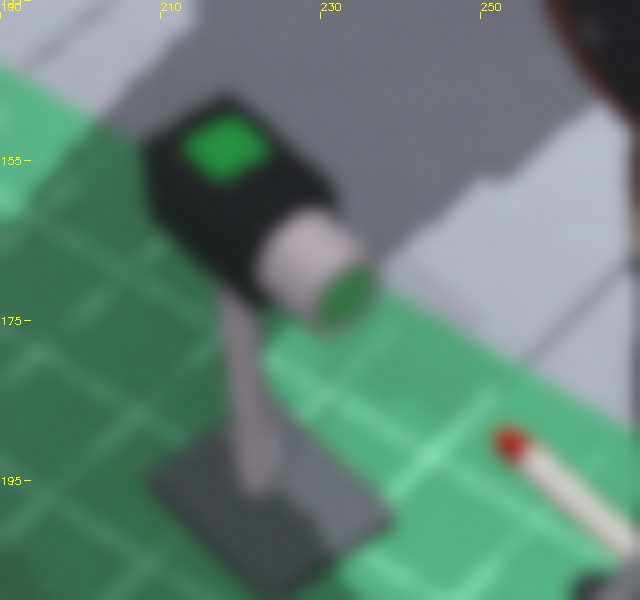

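In the scene picture the tip is at (253.5,190) and the lens face at (233.5,172). Extending the rod's line hits the lens centre. The side view puts the tip within 0.6 px of its prediction, so I'll advance to the reading point.

>>> arm_command([
  [0,0.1,0,-2.5,-11,-1.5,0],
  [0,0.15,0,-5,-23,-2,0],
  [0,0.15,0,-7.5,-34,-2,0],
  [0,0.15,0,-9.5,-43,-2,0],
  [0,0.15,0,-10.6,-48,-2,0],
  [0,0.15,0,-10.8,-48.9,-2,0],
  [0,0.15,0,-10.8,-48.9,-2,0],
  [0,0.15,0,-10.8,-48.9,-2,0],
  [0,0.15,0,-10.8,-48.9,-2,0],
])

```text
time_s: 21.98
tcp_pos: [0.477, 0.0622, 0.2197]
tool_rot: [-0.0, 0.099, 0.995, 0.0]
wrist_force: [0.7, -0.0, -0.6]
width: 0.148
```

```bash
python3 - <<'E'
from tgt import *
rp=np.array([.4545,-.0508,.165]);d=direc(-101.3,0)
im,C,st,M=look("pics/w24.png");delta(rp,d)
s=eyes.camera("scene");t=eyes.camera("side");cv2.imwrite("pics/s24.png",s);cv2.imwrite("pics/d24.png",t)
crop(t,230,140,110,80,7,"pics/d24c.png");crop(s,190,135,80,75,8,"pics/s24c.png")
E
```

```text
22.0333 [0.4769 0.0623 0.2197] psi 168.69 z [-4.e-04  8.e-04 -1.e+00] F [-0.5  0.  -0.1] T [0.02 0.01 0.03] w 0.145 j [-0.14 -0.26 -0.41  1.43  0.   -1.52]
turn [-0.05 -0.02  0.01] shift [ 0.1 -0.3  0.3] tcp [0.477 0.062 0.22 ]
tip now [ 0.4543 -0.0504  0.1646] dir [-1.961e-01 -9.806e-01 -7.000e-04]
```

View pics/d24c.png

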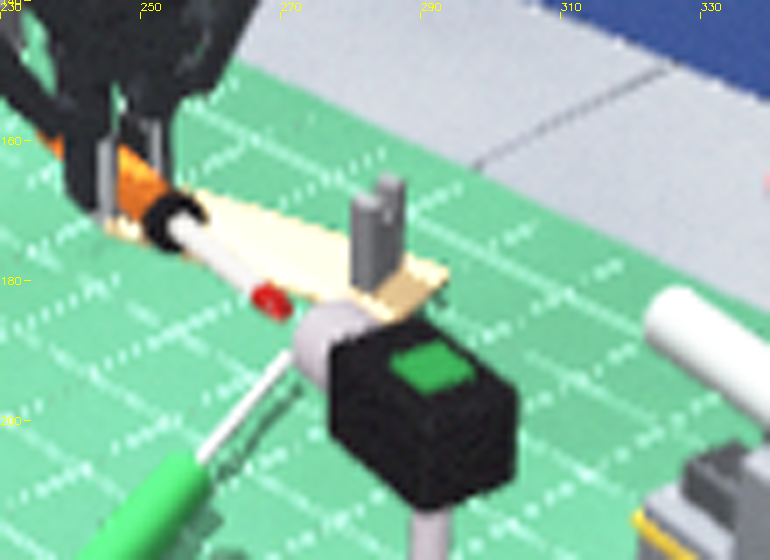

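View pics/s24c.png

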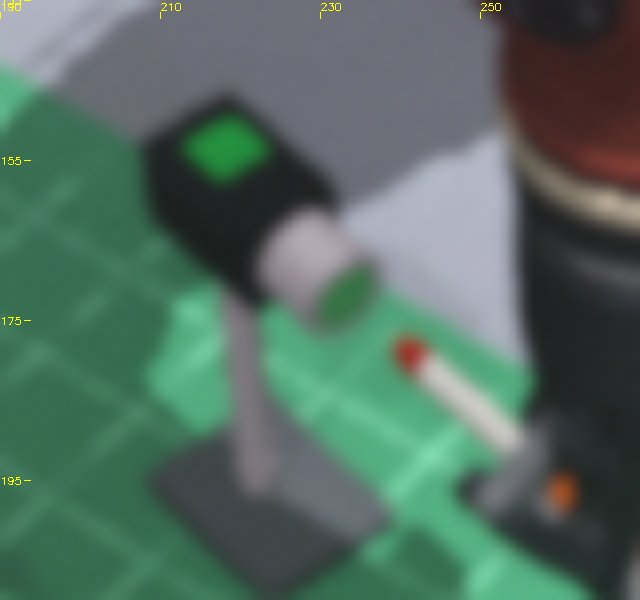

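View pics/w24.png

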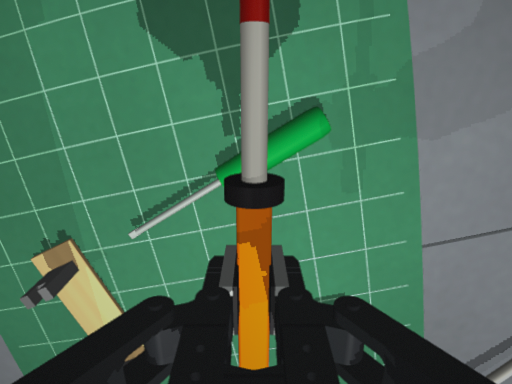

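View pics/s24.png

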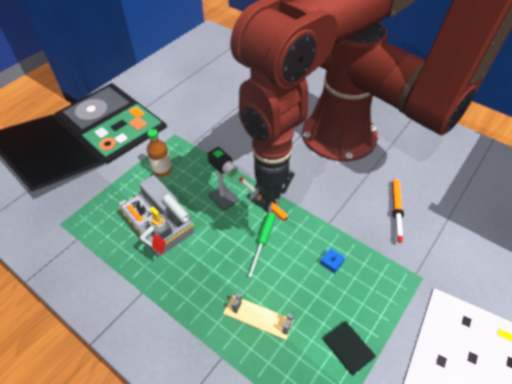

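The tip (scene 239.8,177.9) and lens face (233.5,172.2) both sit the same 0.8 px from their predictions, so their spacing fits the intended 25 mm. Nothing touches, and the rod is level and steady. Handing in.

```bash
python3 - <<'E'
from workcell import manip
s=manip.state();print(s["time_s"],s["wrist_force"],s["width"],abs(s["joint_velocities"]).max())
print(manip.finish_job())
E
```

```text
22.1333 [-0.50468987  0.37353033 -0.3356066 ] 0.14544970500199075 0.002994310215337494
the job is handed in; nothing more can be done
None
```

I did all the steps in order and handed the job in at 22.1 s; no verdict is reported.

- **Key:** I put it in the lock and turned it clockwise until it stopped. The torque rose to 0.28 N m and the lock core had turned about 78° (the stop is 77°). The key is still in the lock and the shutter is clear of the tube.
- **Gauge rod:** I used the smaller rod, which measured 168 mm. I pushed it in until the collar sat on the tube's mouth, with about 6 N held and the contact seen in the wrist picture, then drew it right out.
- **Final hold:** The rod is level and points into the lens, with the tip within about 0.6 mm of my estimate of the reading point. That estimate is only good to 1–2 mm. The wrist force is about zero, so nothing is touching the camera, and the arm is still.
- **Bystanders:** The bottle, screwdriver and spare pack are where they were in the last scene picture.

**Checks that disagreed:**
- **Tube slope:** The text says the guide tube slopes 30° down, but all the cameras showed it level. I had first lined the rod up at 30°, stopped just short of the mouth, then levelled it. It went in with almost no force.
- **Picture offsets:** The scene and side pictures were 1–2 px off my predictions for both the tip and the lens. They were off by about the same amount and in much the same direction, so I left the rod where it was.

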